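Load the battery test cradles

TASK

Switch the yellow isolator off before you touch anything in the cradles, then lift every white blank out of them into the grey tray and load each cell lying on the bench into the cradle of its own colour: flat negative end under the black hood against the coil spring, then the positive end dropped in behind the red wall, so that the cell lies level and fully home. When all of that is done, switch the isolator back on; leave the tape roll, the jar and the screwdriver where they are.

Things in the scene. Friction and masses are not known exactly. Their poses are not given: they have to be found in the camera images.
- isolator (a joint): the isolator's toggle lever, swing in rad: 0 = off (leans to the block's -x side, marked by a black bar), 1.0 = on (leans to its +x side, marked by a green bar). It stays where it is left and moves with a light push (about 1 N at the ball)
- isolator_tip (a point): centre of the lever's red ball (26 mm across). Lever 10 mm thick, ball centre 80 mm from the pivot, which is 22 mm above the table over the middle of a fixed yellow block 70 x 50 x 25 mm; swings 0.5 rad either side of upright. Its x axis points from off to on, level when off and dipping as the lever goes over; the yaw of that axis is the yaw of the block
- tray_in (a point): centre of the inner floor (4 mm above the table) of the fixed grey tray for the blanks: 200 mm along its x, 240 mm along its y, rim 38 mm above the table, walls 4 mm thick
- cell_green: green battery cell, or absent; origin at its centre, x towards its positive end. Cylinder 33 mm across, from x = -65 (flat negative end) to +65 mm; steel positive button 12 mm across, tip at +68. Square spacers 44 x 44 x 10 mm fixed on it at x = +41 (red, positive) and -41 mm (black, negative); it lies on them, centre 22 mm up, and does not roll. 0.28 kg; grip the bare sleeve between them
- cell_blue: blue battery cell, or absent; origin at its centre, x towards its positive end. Cylinder 33 mm across, from x = -65 (flat negative end) to +65 mm; steel positive button 12 mm across, tip at +68. Square spacers 44 x 44 x 10 mm fixed on it at x = +41 (red, positive) and -41 mm (black, negative); it lies on them, centre 22 mm up, and does not roll. 0.28 kg; grip the bare sleeve between them
- cell_yellow: yellow battery cell, or absent; origin at its centre, x towards its positive end. Cylinder 33 mm across, from x = -65 (flat negative end) to +65 mm; steel positive button 12 mm across, tip at +68. Square spacers 44 x 44 x 10 mm fixed on it at x = +41 (red, positive) and -41 mm (black, negative); it lies on them, centre 22 mm up, and does not roll. 0.28 kg; grip the bare sleeve between them
- cell_green_plus (a point): tip of the positive button of the green cell (68 mm along +x from its centre)
- cell_blue_plus (a point): tip of the positive button of the blue cell (68 mm along +x from its centre)
- cell_yellow_plus (a point): tip of the positive button of the yellow cell (68 mm along +x from its centre)
- cradle_green: fixed cradle, green base; origin on the table below the centre of a seated cell (38 mm up), x from spring to fixed contact. All three cradles: the spring contact is a brass disc 24 mm across, 38 mm up, face at x = -56 mm free, -65 with a seated cell, stop at -74; 2 N to start, 0.5 N more per mm. The black hood covers x = -97 to -58 mm, underside 60 and top 66 mm up, 49 mm clear width
- cradle_blue: fixed cradle, blue base; origin on the table below the centre of a seated cell (38 mm up), x from spring to fixed contact. All three: red wall of the fixed contact: face at x = +68 mm, 8 mm thick, top 48 mm up. A cell only goes in with its negative end low, under the hood, its other end raised some 10 to 18 degrees, is pushed back on the spring, and its positive end is then lowered behind the red wall
- cradle_yellow: fixed cradle, yellow base; origin on the table below the centre of a seated cell (38 mm up), x from spring to fixed contact. All three: floor 16 mm up under the spacers, at x = 35 to 53 mm both sides of the middle; between, the base plate's top is 6 mm up. Side cheeks at x = 34 to 50 mm both sides, 40 mm up, leave 49 mm for the spacers; the middle is open for fingers. Base x = -97 to +81 mm, 74 wide
- blank_green: white plastic blank, or absent: a bar 104 mm along x, 34 x 34 mm, 0.1 kg; origin at its centre. At the start it lies loose and level on the floor of the green cradle, centre about 6 mm towards the fixed contact from the cradle's origin, clear of hood and spring
- blank_blue: white plastic blank, or absent: a bar 104 mm along x, 34 x 34 mm, 0.1 kg; origin at its centre. At the start it lies loose and level on the floor of the blue cradle, centre about 6 mm towards the fixed contact from the cradle's origin, clear of hood and spring
- blank_yellow: white plastic blank, or absent: a bar 104 mm along x, 34 x 34 mm, 0.1 kg; origin at its centre. At the start it lies loose and level on the floor of the yellow cradle, centre about 6 mm towards the fixed contact from the cradle's origin, clear of hood and spring
- tape: roll of amber tape lying flat, 72 mm across, 24 mm high; origin under its centre. Not part of the job: leave it alone
- screwjar: standing jar, 52 mm across, 60 mm high; origin under its centre. Not part of the job: leave it alone
- driver: screwdriver with a red handle lying on the table, 200 mm long; origin under its middle. Not part of the job: leave it alone
There are look-alikes about, which are no part of the job. There is more than one size of the part that bears isolator; the job needs the larger.

How it is judged:
By the outcome, as a careful person would: the job done as asked, in the order asked, and still so for the second after the job is handed in, with the robot touching nothing.
Of cell_green, cell_blue, cell_yellow only 2 to 3 are there at a start; the rules pass over those that are not, and their reading is None.
Of blank_green, blank_blue, blank_yellow only 2 to 3 are there at a start; the rules pass over those that are not, and their reading is None.
At some moment in a run one of cell_green, cell_blue, cell_yellow may be knocked a few centimetres aside while the robot is not near it.
Once in a run the grip may slacken for a moment while it holds something.
It also fails if it takes over 210 s, if anything falls off the work surface, if the arm or the gripper's body presses on something with over 40 N, if the wrist force passes 120 N, or if a joint passes its speed limit or range.

ROBOT

A 6-joint arm with a two-finger parallel gripper is mounted at the origin on the work surface. World frame = base frame: x ahead of the robot, y to its left, z up, the work surface at z = 0. Lengths are in m, angles in rad, forces in N, time in s.
With the tool pointing down it reaches from about 0.25 to 0.725 m from the base axis. Payload 4 kg.
Tool frame: the origin (TCP) lies where the fingers leave the gripper's body, on its centre line; the fingertips stand 73 mm ahead of it and the grasp point (between the pads) lies 54 mm ahead of it (bot.tips_ahead is the z of the fingertips in the tool frame, in m); z points along the fingers, y is the direction in which the jaws open and shut (so a half turn about z gives the same grasp; the last joint's range is limited). The gripper opens to 85 mm and grips with 20 to 120 N. Pads are 22 mm wide; open, the fingers measure 114 mm over their backs; the gripper's body (76 mm by 85 mm) begins 54 mm behind the grasp point. The pads swing forward as they close: fully open they stand 13 mm farther back than shut.
Start: joints at [1.285, 0.241, 0.005, 1.335, 0, 1.571], TCP at [0.141, 0.48, 0.304] pointing down, gripper open.
Joint ranges: [-2.72, 2.72], [-1.05, 1.87], [-1.09, 1.28], [-1.99, 2.15], [-1.42, 1.44], [-3.14, 3.14]. Speed limits (rad/s): [2.79, 2.79, 3.14, 3.14, 3.14, 3.14].

INTERFACE

Orientations are given as a unit quaternion [x, y, z, w].
In Python, from workcell import readout, camera, get_calibration, order, bot gives the robot as it stands.
- The arm moves only by the tool send_rows, never from a script. Its argument "moves" is a list of rows, each a list of 3 entries, a list of its own where there are three numbers: the shift along the tool's x, y, z in mm, then the turn, a rotation vector about the tool's x, y, z in rad, then the finger opening in mm, from 0 to 85.4. In form: [[[dx, dy, dz], [ax, ay, az], grip], ...]. A call has 1 to 12 rows; each row is the pose to reach, as a shift and turn from the pose measured when the call began, along the tool's axes at that moment; what a row does not reach only later rows make up. A row lasts 1/12 s, in which the tool goes at most 41.7 mm and 7.16 degrees, less where a joint would pass 70% of its speed; a pose out of reach is approached as far as the arm can. A call with a gripper value outside its range is refused whole. The fingers move at their own pace and stop on an object; the grip force is fixed at half the most. Time passes only in rows, so rows that repeat a pose let the fingers close. It gives the time, the measured TCP pose, the force and the opening at its end, in the units of the state.
- readout.get_obs(): the state, without advancing time (a new reading comes with each control period).
- camera(name): name is "scene" or "top" or "wrist"; returns the picture (480x640x3 uint8, red, green, blue); there is no depth.
- get_calibration(name): a dict with "fx", "fy", "cx", "cy" (pixels), "R" (3x3) and "t" (3): a world point X has camera coordinates R X + t. Camera axes: x right, y down, z forward; pixel columns grow to the right and rows downward; lengths in m; the calibration is good to about 2 mm. A picture is of the moment at which its call begins: read the wrist's pose just before it. get_calibration takes no time and is no camera call; for the wrist camera it gives the pose at the moment of the call.
- order.job_done(): hands the job in, once; it reports no verdict.
The state is a dict: "clock": time; "joint_pos": joint angles; "joint_vel": joint speeds; "tau": joint torques, N m; "eef_pos": TCP position; "tool_rot": TCP orientation; "ft_force": force on the tool from outside, world axes, zero at the start; "ft_torque": the same for the moment, N m; "grip_width": finger opening in m.
Only numpy, scipy, OpenCV 4.12 (cv2) and the standard library are available. Lean on these libraries where they do the work, as an engineer would, in place of code of your own. Each camera call takes 0.05 s, during which the arm holds its last target. There are 200 camera calls.

## Working session

There is one attempt and no reset: what is moved stays moved. The work goes in short steps, Python scripts to look and compute and a tool call to move; the robot and the scene stay as the last step left them, time stands still between calls to the robot, and variables do not carry over. Pictures are saved under pics/ and viewed, about 12 in all and at most 16, crops included, and the job is handed in when it is done.

Besides the shell and the picture viewer there is one more tool, called after ">>>" as name(argument=value, ...), one argument or row to a line, values as JSON. send_rows: Moves the arm, as the interface text tells. Its arguments: {"type":"object","properties":{"moves":{"type":"array","items":{"type":"array"}}},"required":["moves"]}

```bash
mkdir -p pics; ls; python3 - <<'E'
from workcell import readout,camera,get_calibration,bot
import cv2,numpy as np
print(readout.get_obs()); print(bot.tips_ahead)
for n in ("scene","top"):
    c=get_calibration(n); print(n,{k:np.round(v,4).tolist() for k,v in c.items()})
    cv2.imwrite(f"pics/{n}0.png",cv2.cvtColor(camera(n),cv2.COLOR_RGB2BGR))
E
```

```text
pics
{'clock': 0.0, 'joint_pos': array([ 1.28500307e+00,  2.41442874e-01,  3.71745457e-03,  1.33522255e+00,
       -1.23445911e-05,  1.57082341e+00]), 'joint_vel': array([-0.00026003,  0.00172443,  0.00108709, -0.00297342, -0.00065034,
       -0.00057695]), 'tau': array([-1.18401411e-03, -3.72319365e+01,  2.52407008e+01,  1.69526681e-02,
       -8.50332754e-05,  7.69764966e-06]), 'eef_pos': array([0.14082419, 0.4792492 , 0.3029953 ]), 'tool_rot': array([ 1.42424128e-01,  9.89805138e-01, -1.06573469e-03, -1.47084422e-04]), 'ft_force': array([ 0.24461816,  0.20106179, -0.56425257]), 'ft_torque': array([ 0.00425763,  0.03845802, -0.00707732]), 'grip_width': 0.08546948200342706}
0.0726
scene {'fx': 458.8709, 'fy': 458.8709, 'cx': 322.0315, 'cy': 233.6151, 'R': [[-0.24, 0.9707, 0.0076], [0.7094, 0.1808, -0.6812], [-0.6626, -0.1581, -0.7321]], 't': [0.1333, -0.346, 1.3954]}
top {'fx': 467.5083, 'fy': 467.5083, 'cx': 321.3698, 'cy': 243.7016, 'R': [[-0.0157, -0.9999, -0.0039], [-0.9965, 0.0159, -0.0825], [0.0825, 0.0026, -0.9966]], 't': [0.0362, 0.545, 1.0853]}
```

View pics/top0.png

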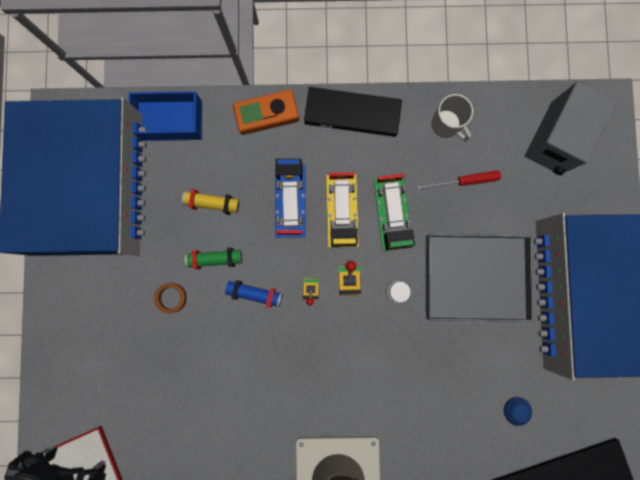

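View pics/scene0.png

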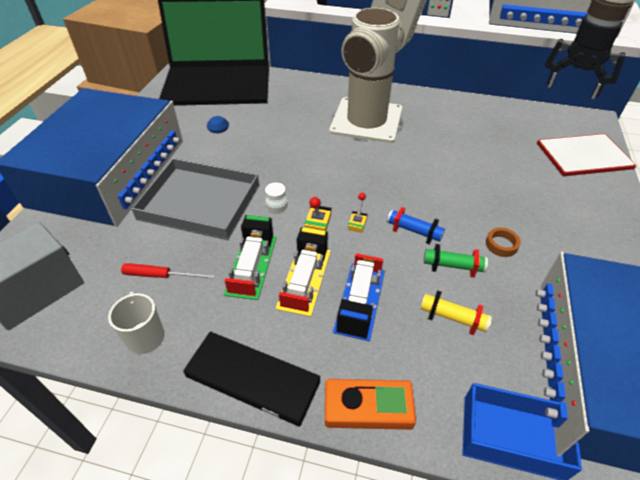

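The two views show three cells. In the top view green is near (214,258), blue (254,293) and yellow (211,202). Each cradle holds a white blank: blue (290,200), yellow (343,208), green (393,210). The larger isolator is at (349,280), with its ball at (350,266), so it is on. The tray is at (478,278).

```bash
cat > h.py <<'E'
import numpy as np,cv2
from scipy.spatial.transform import Rotation as Ro
from workcell import readout,camera,get_calibration
def grab(name,fn=None):
    cal=get_calibration(name); im=cv2.cvtColor(camera(name),cv2.COLOR_RGB2BGR)
    if fn: cv2.imwrite("pics/"+fn,im)
    return im,cal
def ray(cal,uv,z):
    uv=np.atleast_2d(uv); R=np.array(cal["R"]);t=np.array(cal["t"])
    d=np.c_[(uv[:,0]-cal["cx"])/cal["fx"],(uv[:,1]-cal["cy"])/cal["fy"],np.ones(len(uv))]@R
    c=-R.T@t; return c+d*((z-c[2])/d[:,2])[:,None]
def hsv(im): return cv2.cvtColor(im,cv2.COLOR_BGR2HSV)
RNG=dict(blue=((105,120,60),(125,255,255)),green=((50,120,40),(80,255,255)),yellow=((20,150,100),(32,255,255)),
  red1=((0,150,80),(6,255,255)),red2=((172,150,80),(180,255,255)),white=((0,0,185),(180,40,255)),black=((0,0,0),(180,255,45)))
def mask(im,c):
    H=hsv(im)
    if c=="red": return cv2.inRange(H,*RNG["red1"])|cv2.inRange(H,*RNG["red2"])
    return cv2.inRange(H,*RNG[c])
def blobs(im,c,box=None,amin=25):
    m=mask(im,c)
    if box: k=np.zeros_like(m);x0,y0,x1,y1=box;k[y0:y1,x0:x1]=255;m&=k
    cs,_=cv2.findContours(m,cv2.RETR_EXTERNAL,cv2.CHAIN_APPROX_NONE)
    return [(cv2.contourArea(q),cv2.minAreaRect(q),q) for q in sorted(cs,key=cv2.contourArea,reverse=True) if cv2.contourArea(q)>=amin]
def axis(cal,rect,z):
    """centre, yaw(mod pi), length, width of a rectangle's long axis on plane z"""
    b=ray(cal,cv2.boxPoints(rect),z); e=[b[1]-b[0],b[2]-b[1]]; n=[np.linalg.norm(v) for v in e]; i=int(np.argmax(n))
    return b.mean(0),np.arctan2(e[i][1],e[i][0]),max(n),min(n)
# tool yaw = angle of tool x axis in world; tilt: rotation raising the 'direction psi' end
def pose(psi,th=0,flip=False):
    """tool with x along psi (flip: opposite), pointing down, tilted so the psi end rises by th (deg)"""
    th=np.radians(th);a=np.array([np.cos(psi)*np.cos(th),np.sin(psi)*np.cos(th),np.sin(th)])
    z=-np.array([-np.cos(psi)*np.sin(th),-np.sin(psi)*np.sin(th),np.cos(th)])
    x=-a if flip else a; return np.c_[x,np.cross(z,x),z]
def delta(p,R,tip=0.054,ref=None):
    """mm shift and rotvec from current (or ref=(pos,R)) to grasp point p with orientation R"""
    if ref is None:
        o=readout.get_obs(); ref=(o["eef_pos"],Ro.from_quat(o["tool_rot"]).as_matrix())
    tcp=np.array(p)-R[:,2]*tip
    return np.round(ref[1].T@(tcp-ref[0])*1000,1),np.round(Ro.from_matrix(ref[1].T@R).as_rotvec(),3),(tcp,R)
def st():
    o=readout.get_obs(); R=Ro.from_quat(o["tool_rot"]).as_matrix()
    print("t",round(o["clock"],2),"tcp",np.round(o["eef_pos"],4),"grasp",np.round(o["eef_pos"]+.054*R[:,2],4),"x",np.round(R[:,0],3),"z",np.round(R[:,2],3),"F",np.round(o["ft_force"],1),"w",round(o["grip_width"],4),"j",np.round(o["joint_pos"],2))
E
python3 - <<'E'
from h import *
im=cv2.imread("pics/top0.png");cal=get_calibration("top")
for c in ("blue","green","yellow","white","red"):
    z=dict(white=.05).get(c,.03)
    for a,r,q in blobs(im,c,(140,140,530,325)):
        p,y,l,w=axis(cal,r,z); print(c,int(a),np.round(r[0],1),"P",np.round(p,3),"yaw",round(np.degrees(y)),np.round([l,w],3))
print(ray(cal,[[428,236],[526,236],[532,319],[427,318]],.038))
print("ball",ray(cal,[[350.5,266]],.092),"block",ray(cal,[[349,282]],.025))
E
```

```text
blue 365 [290.  200.5] P [0.649 0.1   0.03 ] yaw 179 [0.17  0.072]
blue 362 [251.9 293.1] P [0.432 0.192 0.03 ] yaw -103 [0.072 0.031]
blue 140 [278.5 202. ] P [0.646 0.128 0.03 ] yaw 0 [0.072 0.017]
blue 107 [288.  161.5] P [0.743 0.104 0.03 ] yaw -91 [0.053 0.012]
blue 85 [229.8 287.8] P [0.445 0.243 0.03 ] yaw -14 [0.03  0.019]
blue 49 [274.9 298.5] P [0.418 0.138 0.03 ] yaw -15 [0.03  0.011]
green 334 [212.  258.1] P [0.515 0.285 0.03 ] yaw -87 [0.072 0.029]
green 225 [382.4 213.7] P [ 0.614 -0.118  0.03 ] yaw -174 [0.168 0.021]
green 89 [235.2 256.3] P [0.518 0.231 0.03 ] yaw -174 [0.031 0.02 ]
green 77 [401.5 243.1] P [ 0.543 -0.161  0.03 ] yaw -84 [0.051 0.011]
green 38 [404.7 207.3] P [ 0.628 -0.171  0.03 ] yaw -175 [0.031 0.01 ]
yellow 334 [209.  201.3] P [0.65  0.293 0.03 ] yaw -101 [0.072 0.03 ]
yellow 191 [330.5 210.5] P [0.624 0.005 0.03 ] yaw -1 [0.17  0.017]
yellow 186 [349.  280.5] P [ 0.458 -0.036  0.03 ] yaw -91 [0.047 0.044]
yellow 117 [353.  204.5] P [ 0.637 -0.049  0.03 ] yaw -1 [0.069 0.014]
yellow 89 [344.  240.5] P [ 0.552 -0.026  0.03 ] yaw -91 [0.052 0.012]

[... 767 characters left out ...]
0 [390.5 176.8] P [ 0.702 -0.14   0.03 ] yaw -85 [0.06  0.008]
red 53 [341.  174.5] P [ 0.71  -0.022  0.03 ] yaw -91 [0.057 0.007]
red 51 [194.4 259.1] P [0.513 0.326 0.03 ] yaw -176 [0.043 0.01 ]
red 50 [270.  297.6] P [0.421 0.149 0.03 ] yaw -15 [0.042 0.01 ]
red 47 [289. 232.] P [0.574 0.103 0.03 ] yaw -91 [0.057 0.005]
red 45 [191.6 197.9] P [0.659 0.334 0.03 ] yaw -12 [0.043 0.01 ]
red 28 [309. 301.] P [0.411 0.058 0.03 ] yaw -91 [0.014 0.014]
[[ 0.55825578 -0.22204869  0.038     ]
 [ 0.55458422 -0.45073629  0.038     ]
 [ 0.36251898 -0.45459589  0.038     ]
 [ 0.36851155 -0.21320325  0.038     ]]
ball [[ 0.48919888 -0.0362931   0.092     ]] block [[ 0.45399072 -0.0359394   0.025     ]]
```

```bash
python3 - <<'E'
from h import *
st()
c=get_calibration("wrist");R=np.array(c["R"]);o=readout.get_obs();Rt=Ro.from_quat(o["tool_rot"]).as_matrix()
print(c["fx"],"cam in tool",Rt.T@(-R.T@c["t"]-o["eef_pos"]),"axes in tool\n",np.round(Rt.T@R.T,3))
print(delta([.55,-.03,.30],pose(np.pi),tip=0)[:2])
E
```

```text
t 0.1 tcp [0.1408 0.4793 0.3031] grasp [0.1408 0.4792 0.2491] x [-0.959  0.282  0.   ] z [-0.001 -0.002 -1.   ] F [-0.3  0.1 -0.5] w 0.0858 j [1.29 0.24 0.   1.34 0.   1.57]
411.83190352602827 cam in tool [ 0.07063869 -0.00016091 -0.06948442] axes in tool
 [[ 0.    -0.959 -0.283]
 [ 1.     0.001 -0.   ]
 [ 0.001 -0.283  0.959]]
(array([-536.2, -373.3,    3.8]), array([-0.002, -0.   , -0.286]))
```

>>> send_rows(
  moves=[
    [[-40, -30, 0], [0, 0, -0.05], 85],
    [[-80, -56, 0], [0, 0, -0.1], 0],
    [[-120, -84, 0], [0, 0, -0.15], 0],
    [[-160, -112, 0], [0, 0, -0.2], 0],
    [[-200, -140, 0], [0, 0, -0.25], 0],
    [[-240, -168, 0], [0, 0, -0.286], 0],
    [[-280, -195, 0], [0, 0, -0.286], 0],
    [[-320, -223, 0], [0, 0, -0.286], 0],
    [[-360, -250, 0], [0, 0, -0.286], 0],
    [[-400, -278, 0], [0, 0, -0.286], 0],
    [[-440, -306, 0], [0, 0, -0.286], 0],
    [[-480, -334, 0], [0, 0, -0.286], 0],
  ],
)

```text
clock: 1.1
eef_pos: [0.4546, 0.0878, 0.3034]
tool_rot: [0.0, 1.0, -0.001, -0.001]
ft_force: [1.0, 0.9, 0.1]
grip_width: -0.0
```

```bash
python3 - <<'E'
from h import *
st()
im,c=grab("wrist","w1.png")
print(delta([.545,-.036,.15],pose(np.pi),tip=.073)[:2])
E
```

```text
t 1.1 tcp [0.4546 0.0878 0.3034] grasp [0.4546 0.0877 0.2494] x [-1.     0.     0.001] z [-0.001 -0.002 -1.   ] F [1.  0.9 0.1] w -0.0 j [ 0.19  0.17 -0.09  1.32 -0.    0.19]
(array([ -86.6, -117.5,   81.3]), array([-0.007,  0.003, -0.008]))
```

View pics/w1.png

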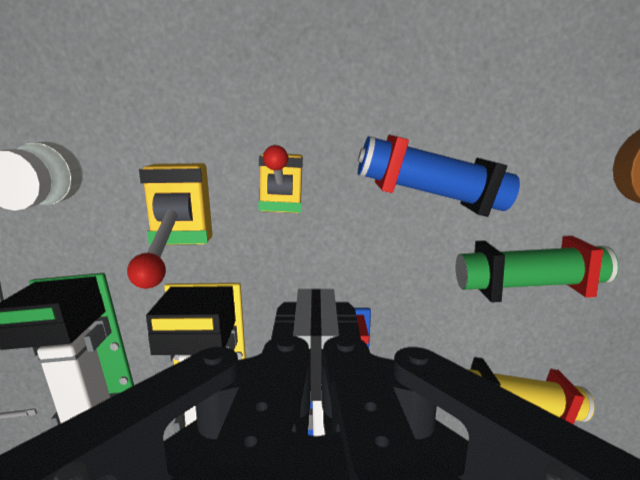

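```bash
python3 - <<'E'
from h import *
im=cv2.imread("pics/w1.png");c=get_calibration("wrist")
for a,r,q in blobs(im,"red",(100,230,200,300)): print(a,r[0],ray(c,[r[0]],.092))
print("block top",ray(c,[[141,167],[205,164],[212,243],[150,244]],.025), ray(c,[[141,167],[205,164],[212,243],[150,244]],.025).mean(0))
for p in ([.528,-.036,.15],[.528,-.036,.078],[.437,-.036,.078]): print(delta(p,pose(np.pi),tip=.073)[:2])
E
```

```text
922.0 (145.00001525878906, 271.0000305175781) [[ 0.49784848 -0.04440105  0.092     ]]
block top [[ 0.43043573 -0.06647694  0.025     ]
 [ 0.42827182 -0.01232249  0.025     ]
 [ 0.49775902 -0.011937    0.025     ]
 [ 0.49842483 -0.06719843  0.025     ]] [ 0.46372285 -0.03948371  0.025     ]
(array([ -69.6, -117.6,   81.2]), array([-0.007,  0.003, -0.008]))
(array([ -69.4, -117.1,  153.2]), array([-0.007,  0.003, -0.008]))
(array([  21.6, -117.8,  152.9]), array([-0.007,  0.003, -0.008]))
```

>>> send_rows(
  moves=[
    [[-25, -42, 20], [-0.007, 0.003, -0.008], 0],
    [[-55, -85, 50], [-0.007, 0.003, -0.008], 0],
    [[-78, -122, 70], [-0.007, 0.003, -0.008], 0],
    [[-78, -122, 110], [-0.007, 0.003, -0.008], 0],
    [[-78, -122, 150], [-0.007, 0.003, -0.008], 0],
    [[-78, -122, 150], [-0.007, 0.003, -0.008], 0],
    [[-60, -122, 150], [-0.007, 0.003, -0.008], 0],
    [[-40, -122, 150], [-0.007, 0.003, -0.008], 0],
    [[-20, -122, 150], [-0.007, 0.003, -0.008], 0],
    [[0, -122, 150], [-0.007, 0.003, -0.008], 0],
    [[5, -122, 150], [-0.007, 0.003, -0.008], 0],
    [[5, -122, 150], [-0.007, 0.003, -0.008], 0],
  ],
)

```text
clock: 2.15
eef_pos: [0.4522, -0.04, 0.1538]
tool_rot: [-0.0, 1.0, 0.0, -0.001]
ft_force: [0.2, 0.2, -0.1]
grip_width: 0.0002
```

```bash
python3 - <<'E'
from h import *
st()
im,c=grab("top")
for a,r,q in blobs(im,"red",(320,240,380,310),8): print(a,r[0],ray(c,[r[0]],.092))
cv2.imwrite("pics/t1.png",cv2.resize(im[220:340,280:440],None,fx=4,fy=4))
E
```

```text
t 2.15 tcp [ 0.4522 -0.04    0.1538] grasp [ 0.4521 -0.04    0.0998] x [-1.    -0.     0.001] z [-0.001  0.001 -1.   ] F [ 0.2  0.2 -0.1] w 0.0002 j [-0.09  0.28 -0.36  0.93  0.   -0.09]
```

View pics/t1.png

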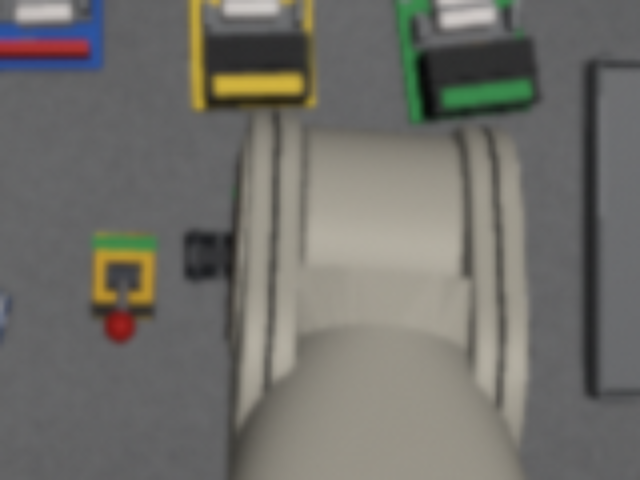

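The arm hides the lever in this crop. I'll push a little further and check with the wrist camera.

>>> send_rows(
  moves=[
    [[4, 0, 0], [0, 0, 0], 0],
    [[9, 0, 0], [0, 0, 0], 0],
    [[12, 0, 0], [0, 0, 0], 0],
    [[12, 0, 0], [0, 0, 0], 0],
  ],
)

```text
clock: 2.53
eef_pos: [0.4437, -0.0402, 0.1546]
tool_rot: [-0.0, 1.0, 0.0, 0.003]
ft_force: [5.1, -1.0, -2.6]
grip_width: -0.0002
```

```bash
python3 - <<'E'
from h import *
st()
im,c=grab("wrist","w2.png")
for a,r,q in blobs(im,"red",None,100): print(a,r[0],ray(c,[r[0]],.092))
E
```

```text
t 2.53 tcp [ 0.4437 -0.0402  0.1546] grasp [ 0.444  -0.0402  0.1006] x [-1.    -0.001 -0.006] z [ 0.006  0.    -1.   ] F [ 5.1 -1.  -2.6] w -0.0002 j [-0.09  0.26 -0.39  0.92  0.   -0.09]
4182.5 (329.0, 263.0) [[ 0.42184179 -0.036144    0.092     ]]
1767.5 (564.7500610351562, 221.75001525878906) [[0.40722507 0.04162887 0.092     ]]
```

View pics/w2.png

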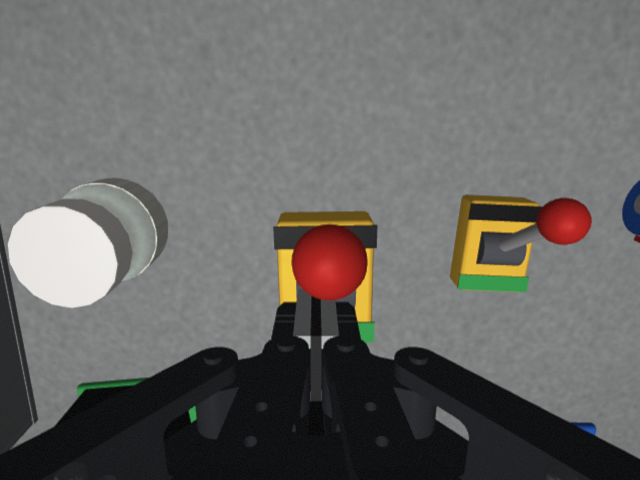

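The wrist image shows the ball at (329,263), leaning over the black (off) bar. It sits at x=0.422, which matches the expected off position, and the finger pushes on the stop with 5 N. Now I'll look at the cradles.

>>> send_rows(
  moves=[
    [[-20, 0, 0], [0, 0, 0], 0],
    [[-30, 0, -40], [0, 0, 0], 0],
    [[-40, 10, -80], [0, 0, 0], 0],
    [[-70, 15, -110], [0, 0, 0], 85],
    [[-100, 20, -135], [0, 0, 0], 85],
    [[-140, 20, -145], [0, 0, 0], 85],
    [[-180, 20, -145], [0, 0, 0], 85],
    [[-216, 20, -145], [0, 0, 0], 85],
    [[-216, 20, -145], [0, 0, 0], 85],
    [[-216, 20, -145], [0, 0, 0], 85],
  ],
)

```text
clock: 3.42
eef_pos: [0.6599, -0.02, 0.2969]
tool_rot: [-0.0, 1.0, 0.0, -0.0]
ft_force: [-0.2, 0.6, -0.3]
grip_width: 0.0828
```

```bash
python3 - <<'E'
from h import *
st()
im,c=grab("wrist","w3.png"); np.savez("w3.npz",**{k:np.array(v) for k,v in c.items()})
E
```

```text
t 3.42 tcp [ 0.6599 -0.02    0.2969] grasp [ 0.6599 -0.02    0.2429] x [-1.    -0.001  0.   ] z [-0.  0. -1.] F [-0.2  0.6 -0.3] w 0.0828 j [-0.03  0.58  0.49  1.49  0.   -0.03]
```

View pics/w3.png

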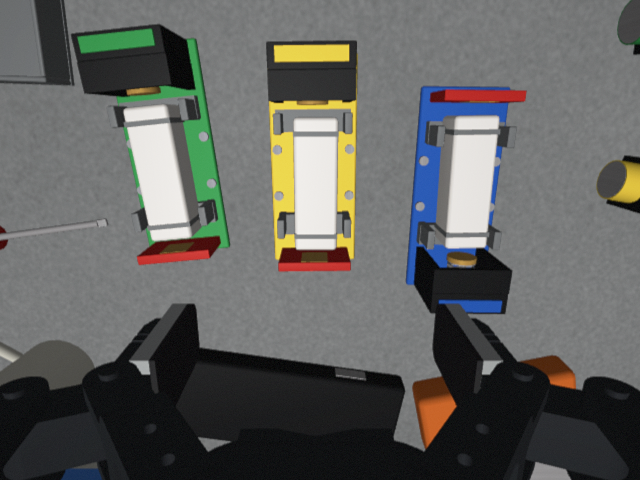

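The wrist image shows the three cradles: green around (160,150), yellow (315,160) and blue (465,190). Their hoods are at (133,60), (312,70) and (463,280), and their red walls at (180,250), (315,258) and (478,95). Next I'll fit edges.

```bash
cat > cr.py <<'E'
from h import *
im=cv2.imread("pics/w3.png");c={k:v for k,v in np.load("w3.npz").items()}
def fit(P): 
    vx,vy,x0,y0=cv2.fitLine(P.astype(np.float32)[:,:2],cv2.DIST_HUBER,0,1e-3,1e-3).ravel(); return np.array([x0,y0]),np.arctan2(vy,vx)
def sides(col,box,side,z,byrow=True):
    m=mask(im,col);x0,y0,x1,y1=box;P=[]
    for k in (range(y0,y1) if byrow else range(x0,x1)):
        w=np.flatnonzero(m[k,x0:x1] if byrow else m[y0:y1,k])
        if len(w): 
            e=w[-1]+1 if side>0 else w[0]
            P.append((x0+e,k+.5) if byrow else (k+.5,y0+e))
    return fit(ray(c,np.array(P)-.0,z))
out={}
def sol(n,ax,psi,wl):
    (p,a)=ax; d=np.array([np.cos(psi),np.sin(psi)]); w=wl[0]
    o=p+d*((w-p)@d)-.076*d; print(n,"origin",np.round(o,4),"psi",round(np.degrees(psi),2),"wall yaw",round(np.degrees(wl[1]),1)); return o
def near(a,t): return a+np.pi*np.round((t-a)/np.pi)
g=sides("green",(175,55,235,235),1,0.); psi=near(g[1],0); n=np.array([-np.sin(psi),np.cos(psi)])
wl=sides("red",(145,230,212,270),1,.048,False)
sol("green",(g[0]-.037*n,0),psi,wl)
l=sides("yellow",(260,110,300,250),-1,.006); r=sides("yellow",(330,110,365,250),1,.006)
psi=near((near(l[1],0)+near(r[1],0))/2,0); print("width",np.linalg.norm(l[0]-r[0]),np.degrees([l[1],r[1]]))
dd=np.array([np.cos(psi),np.sin(psi)]); q=r[0]+dd*((l[0]-r[0])@dd)
sol("yellow",((l[0]+q)/2,0),psi,sides("red",(285,240,345,275),1,.048,False))
b=sides("blue",(400,100,440,270),-1,0.); psi=near(b[1],np.pi); n=np.array([-np.sin(psi),np.cos(psi)])
sol("blue",(b[0]-.037*n,0),psi,sides("red",(437,80,520,110),-1,.048,False))
for a,rr,q in blobs(im,"white",(110,90,520,260),500):
    # top face only: dilate-free minAreaRect at z=.05
    p,y,l,w=axis(c,rr,.05); print("blank",np.round(p,4),round(np.degrees(y),1),np.round([l,w],4))
# hood rear edges
H=cv2.inRange(hsv(im),(0,0,0),(180,255,60))
E
python3 cr.py
```

```text
green origin [ 0.6293 -0.1454] psi 5.67 wall yaw -84.5
width 0.07522206 [0.68003446 0.77256936]
yellow origin [ 0.637  -0.0222] psi 0.73 wall yaw -89.9
blue origin [0.648  0.1042] psi 179.44 wall yaw 89.2
blank [ 0.6345 -0.142   0.05  ] 5.8 [0.0784 0.0317]
blank [ 0.6429 -0.021   0.05  ] 0.9 [0.0755 0.0314]
blank [0.6412 0.0998 0.05  ] -179.1 [0.0775 0.032 ]
blank [ 0.5964 -0.021   0.05  ] 90.1 [0.031  0.0086]
```

```bash
cat > plan.py <<'E'
from h import *
C=dict(green=(np.array([.6293,-.1445]),np.radians(5.67)),yellow=(np.array([.637,-.0222]),np.radians(.73)),blue=(np.array([.648,.1035]),np.radians(179.44)))
TY=dict(yellow=-.262,green=-.335,blue=-.408)
def chain(*wps):
    """each wp: list of (p,R); prints shifts of every pose from the first pose of its call"""
    ref=None
    for call in wps:
        for p,R in call:
            s,r,last=delta(p,R,ref=ref); print("  ",s,r)
        print("--"); ref=last
def cp(n,x,z,th=0,flip=None):
    o,psi=C[n]; f=(n!="blue") if flip is None else flip
    return [o[0]+x*np.cos(psi),o[1]+x*np.sin(psi),z],pose(psi,th,f)
E
python3 - <<'E'
from plan import *
st()
n="yellow";T=pose(0,0,True)
chain([cp(n,.006,.10),cp(n,.006,.035)],[cp(n,.006,.15)],[([.47,TY[n],.15],T),([.46,TY[n],.025],T)],[([.46,TY[n],.15],T),cp("green",.006,.13),cp("green",.006,.035)])
E
```

```text
t 3.47 tcp [ 0.6586 -0.02    0.2984] grasp [ 0.6587 -0.02    0.2444] x [-1.    -0.001 -0.001] z [ 0.001  0.    -1.   ] F [0.3 0.2 0.5] w 0.0851 j [-0.03  0.57  0.49  1.49  0.   -0.03]
   [ 15.7  -2.2 144.4] [ 0.     0.001 -0.012]
   [ 15.8  -2.2 209.4] [ 0.     0.001 -0.012]
--
   [   0.    0. -115.] [0. 0. 0.]
--
   [ 176.  -237.7    0. ] [0.    0.    0.013]
   [ 186.  -237.5  125. ] [0.    0.    0.013]
--
   [   0.    0. -125.] [0. 0. 0.]
   [-175.3  118.1 -105. ] [ 0.     0.    -0.099]
   [-175.3  118.1  -10. ] [ 0.     0.    -0.099]
--
```

>>> send_rows(
  moves=[
    [[6, -2, 40], [0, 0, -0.012], 85],
    [[12, -2, 80], [0, 0, -0.012], 85],
    [[16, -2, 120], [0, 0, -0.012], 85],
    [[16, -2, 150], [0, 0, -0.012], 85],
    [[16, -2, 180], [0, 0, -0.012], 85],
    [[16, -2, 205], [0, 0, -0.012], 85],
    [[16, -2, 209], [0, 0, -0.012], 85],
    [[16, -2, 209], [0, 0, -0.012], 30],
    [[16, -2, 209], [0, 0, -0.012], 20],
    [[16, -2, 209], [0, 0, -0.012], 20],
    [[16, -2, 209], [0, 0, -0.012], 20],
    [[16, -2, 209], [0, 0, -0.012], 20],
  ],
)

```text
clock: 4.47
eef_pos: [0.6444, -0.022, 0.0924]
tool_rot: [-0.006, 1.0, 0.0, 0.003]
ft_force: [0.2, 0.5, 1.9]
grip_width: 0.0336
```

>>> send_rows(
  moves=[
    [[0, 0, 0], [0, 0, 0], 20],
    [[0, 0, -20], [0, 0, 0], 20],
    [[0, 0, -50], [0, 0, 0], 20],
    [[0, 0, -85], [0, 0, 0], 20],
    [[0, 0, -115], [0, 0, 0], 20],
    [[0, 0, -115], [0, 0, 0], 20],
  ],
)

```text
clock: 4.97
eef_pos: [0.6472, -0.0222, 0.216]
tool_rot: [-0.006, 1.0, -0.0, 0.01]
ft_force: [0.8, 0.2, 0.8]
grip_width: 0.0333
```

```bash
python3 - <<'E'
from plan import *
st()
n="yellow";T=pose(0,0,True)
chain([([.47,TY[n],.15],T),([.46,TY[n],.025],T)])
E
```

```text
t 4.97 tcp [ 0.6472 -0.0222  0.216 ] grasp [ 0.6483 -0.0222  0.162 ] x [-1.    -0.013 -0.02 ] z [ 0.02 -0.   -1.  ] F [0.8 0.2 0.8] w 0.0333 j [-0.03  0.57  0.27  1.25  0.   -0.05]
   [ 180.5 -237.6    8.5] [-0.     0.02   0.013]
   [ 193.  -237.4  133.3] [-0.     0.02   0.013]
--
```

Gripped at 33 mm. Next it goes into the tray.

>>> send_rows(
  moves=[
    [[24, -32, 0], [0, 0.01, 0.013], 20],
    [[48, -64, 0], [0, 0.02, 0.013], 20],
    [[72, -96, 0], [0, 0.02, 0.013], 20],
    [[96, -128, 0], [0, 0.02, 0.013], 20],
    [[120, -160, 2], [0, 0.02, 0.013], 20],
    [[144, -192, 4], [0, 0.02, 0.013], 20],
    [[170, -224, 8], [0, 0.02, 0.013], 20],
    [[188, -237, 15], [0, 0.02, 0.013], 20],
    [[192, -237, 50], [0, 0.02, 0.013], 20],
    [[193, -237, 90], [0, 0.02, 0.013], 20],
    [[193, -237, 120], [0, 0.02, 0.013], 20],
    [[193, -237, 131], [0, 0.02, 0.013], 20],
  ],
)

```text
clock: 5.97
eef_pos: [0.4569, -0.2606, 0.0791]
tool_rot: [0.001, 1.0, 0.001, -0.003]
ft_force: [-18.8, 11.7, 70.1]
grip_width: 0.033
```

>>> send_rows(
  moves=[
    [[0, 0, 2], [0, 0, 0], 20],
    [[0, 0, 3], [0, 0, 0], 46],
    [[0, 0, 3], [0, 0, 0], 46],
    [[0, 0, 3], [0, 0, 0], 46],
    [[0, 0, -40], [0, 0, 0], 46],
    [[0, 0, -80], [0, 0, 0], 46],
    [[0, 0, -115], [0, 0, 0], 60],
    [[0, 0, -125], [0, 0, 0], 85],
  ],
)

```text
clock: 6.63
eef_pos: [0.4602, -0.2624, 0.21]
tool_rot: [0.001, 1.0, -0.001, 0.001]
ft_force: [0.7, -0.5, 0.7]
grip_width: 0.0685
```

```bash
python3 - <<'E'
from plan import *
st()
chain([cp("green",.006,.13),cp("green",.006,.035)])
E
```

```text
t 6.63 tcp [ 0.4602 -0.2624  0.21  ] grasp [ 0.4603 -0.2625  0.156 ] x [-1.     0.002 -0.002] z [ 0.002 -0.002 -1.   ] F [ 0.7 -0.5  0.7] w 0.0685 j [-0.52  0.36 -0.09  1.12 -0.   -0.52]
   [-174.8  118.8   26.2] [-0.002  0.002 -0.1  ]
   [-174.6  119.   121.2] [-0.002  0.002 -0.1  ]
--
```

There was a hard touch of 70 N at the tray, so I'll descend more gently and release higher. Green blank next.

>>> send_rows(
  moves=[
    [[-30, 20, 0], [0, 0, -0.02], 85],
    [[-62, 42, 0], [0, 0, -0.05], 85],
    [[-94, 64, 0], [0, 0, -0.08], 85],
    [[-126, 86, 5], [0, 0, -0.1], 85],
    [[-156, 106, 10], [0, 0, -0.1], 85],
    [[-173, 118, 25], [0, 0, -0.1], 85],
    [[-175, 119, 50], [0, 0, -0.1], 85],
    [[-175, 119, 80], [0, 0, -0.1], 85],
    [[-175, 119, 102], [0, 0, -0.1], 85],
    [[-175, 119, 114], [0, 0, -0.1], 85],
    [[-175, 119, 119], [0, 0, -0.1], 85],
    [[-175, 119, 121], [0, 0, -0.1], 60],
  ],
)

```text
clock: 7.63
eef_pos: [0.6351, -0.1439, 0.0881]
tool_rot: [-0.049, 0.999, -0.001, 0.0]
ft_force: [-0.1, 0.0, 0.4]
grip_width: 0.0751
```

>>> send_rows(
  moves=[
    [[0, 0, 0], [0, 0, 0], 20],
    [[0, 0, 0], [0, 0, 0], 20],
    [[0, 0, 0], [0, 0, 0], 20],
    [[0, 0, 0], [0, 0, 0], 20],
    [[0, 0, -20], [0, 0, 0], 20],
    [[0, 0, -50], [0, 0, 0], 20],
    [[0, 0, -85], [0, 0, 0], 20],
    [[0, 0, -110], [0, 0, 0], 20],
    [[0, 0, -112], [0, 0, 0], 20],
  ],
)

```text
clock: 8.38
eef_pos: [0.6381, -0.1445, 0.2079]
tool_rot: [-0.049, 0.999, -0.003, 0.006]
ft_force: [0.6, -0.1, 0.1]
grip_width: 0.0333
```

```bash
python3 - <<'E'
from plan import *
st()
n="green";T=pose(0,0,True)
chain([([.46,TY[n],.15],T),([.46,TY[n],.035],T)])
E
```

```text
t 8.38 tcp [ 0.6381 -0.1445  0.2079] grasp [ 0.6389 -0.1448  0.1539] x [-0.995 -0.098 -0.013] z [ 0.013 -0.005 -1.   ] F [ 0.6 -0.1  0.1] w 0.0333 j [-0.22  0.59  0.28  1.25 -0.   -0.32]
   [ 196.  -172.1    2.5] [-0.005  0.013  0.098]
   [ 197.4 -171.4  117.5] [-0.005  0.013  0.098]
--
```

>>> send_rows(
  moves=[
    [[28, -25, 0], [0, 0.01, 0.02], 20],
    [[58, -50, 0], [0, 0.01, 0.05], 20],
    [[88, -76, 0], [0, 0.013, 0.08], 20],
    [[118, -102, 0], [0, 0.013, 0.098], 20],
    [[148, -128, 0], [0, 0.013, 0.098], 20],
    [[176, -153, 2], [0, 0.013, 0.098], 20],
    [[193, -168, 10], [0, 0.013, 0.098], 20],
    [[197, -171, 35], [0, 0.013, 0.098], 20],
    [[197, -171, 65], [0, 0.013, 0.098], 20],
    [[197, -171, 93], [0, 0.013, 0.098], 20],
    [[197, -171, 110], [0, 0.013, 0.098], 20],
    [[197, -171, 117], [0, 0.013, 0.098], 20],
  ],
)

```text
clock: 9.38
eef_pos: [0.4582, -0.3334, 0.0862]
tool_rot: [0.0, 1.0, -0.001, -0.002]
ft_force: [-0.3, -0.1, -1.7]
grip_width: 0.0333
```

>>> send_rows(
  moves=[
    [[0, 0, 3], [0, 0, 0], 20],
    [[0, 0, 3], [0, 0, 0], 46],
    [[0, 0, 3], [0, 0, 0], 46],
    [[0, 0, 3], [0, 0, 0], 46],
    [[0, 0, 3], [0, 0, 0], 46],
    [[0, 0, -30], [0, 0, 0], 46],
    [[0, 0, -70], [0, 0, 0], 46],
    [[0, 0, -108], [0, 0, 0], 60],
    [[0, 0, -115], [0, 0, 0], 85],
  ],
)

```text
clock: 10.13
eef_pos: [0.4619, -0.3353, 0.2096]
tool_rot: [0.0, 1.0, -0.005, 0.003]
ft_force: [1.5, -1.1, 0.6]
grip_width: 0.0685
```

```bash
python3 - <<'E'
from plan import *
st()
chain([cp("blue",.006,.15),cp("blue",.006,.035)])
E
```

```text
t 10.13 tcp [ 0.4619 -0.3353  0.2096] grasp [ 0.4622 -0.3358  0.1556] x [-1.     0.    -0.007] z [ 0.007 -0.01  -1.   ] F [ 1.5 -1.1  0.6] w 0.0685 j [-0.63  0.43  0.02  1.15 -0.   -0.63]
   [-180.   438.9    2.3] [-0.01   0.007  0.009]
   [-179.2  440.1  117.3] [-0.01   0.007  0.009]
--
```

>>> send_rows(
  moves=[
    [[-14, 34, 0], [0, 0, 0], 85],
    [[-29, 70, 0], [0, 0, 0], 85],
    [[-44, 107, 0], [-0.01, 0.007, 0.009], 85],
    [[-59, 144, 0], [-0.01, 0.007, 0.009], 85],
    [[-74, 181, 0], [-0.01, 0.007, 0.009], 85],
    [[-89, 218, 0], [-0.01, 0.007, 0.009], 85],
    [[-104, 255, 0], [-0.01, 0.007, 0.009], 85],
    [[-119, 292, 0], [-0.01, 0.007, 0.009], 85],
    [[-134, 329, 0], [-0.01, 0.007, 0.009], 85],
    [[-149, 366, 0], [-0.01, 0.007, 0.009], 85],
    [[-164, 403, 0], [-0.01, 0.007, 0.009], 85],
    [[-176, 430, 2], [-0.01, 0.007, 0.009], 85],
  ],
)

```text
clock: 11.13
eef_pos: [0.6393, 0.0982, 0.2059]
tool_rot: [0.003, 1.0, 0.001, 0.002]
ft_force: [1.3, -0.1, 0.5]
grip_width: 0.0851
```

```bash
python3 - <<'E'
from plan import *
st()
chain([cp("blue",.006,.15),cp("blue",.006,.035)])
E
```

```text
t 11.13 tcp [0.6393 0.0982 0.2059] grasp [0.6395 0.0983 0.1519] x [-1.     0.007 -0.003] z [ 0.003  0.001 -1.   ] F [ 1.3 -0.1  0.5] w 0.0851 j [0.15 0.58 0.26 1.25 0.   0.16]
   [-2.7  5.4  2. ] [0.001 0.003 0.003]
   [ -2.3   5.2 117. ] [0.001 0.003 0.003]
--
```

>>> send_rows(
  moves=[
    [[-2, 5, 15], [0, 0, 0], 85],
    [[-2, 5, 50], [0, 0, 0], 85],
    [[-2, 5, 85], [0, 0, 0], 85],
    [[-2, 5, 105], [0, 0, 0], 85],
    [[-2, 5, 114], [0, 0, 0], 85],
    [[-2, 5, 117], [0, 0, 0], 60],
    [[-2, 5, 117], [0, 0, 0], 20],
    [[-2, 5, 117], [0, 0, 0], 20],
    [[-2, 5, 117], [0, 0, 0], 20],
    [[-2, 5, 117], [0, 0, 0], 20],
    [[-2, 5, 117], [0, 0, 0], 20],
  ],
)

```text
clock: 12.05
eef_pos: [0.6434, 0.1034, 0.0916]
tool_rot: [0.004, 1.0, 0.001, 0.004]
ft_force: [0.9, 0.4, 6.0]
grip_width: 0.0331
```

>>> send_rows(
  moves=[
    [[0, 0, 0], [0, 0, 0], 20],
    [[0, 0, -20], [0, 0, 0], 20],
    [[0, 0, -50], [0, 0, 0], 20],
    [[0, 0, -85], [0, 0, 0], 20],
    [[0, 0, -110], [0, 0, 0], 20],
    [[0, 0, -112], [0, 0, 0], 20],
    [[0, 0, -112], [0, 0, 0], 20],
  ],
)

```text
clock: 12.63
eef_pos: [0.6435, 0.1034, 0.2062]
tool_rot: [0.004, 1.0, 0.001, 0.007]
ft_force: [0.3, 0.0, -2.8]
grip_width: 0.0331
```

```bash
python3 - <<'E'
from plan import *
st()
n="blue";T=pose(0,0,True)
chain([([.46,TY[n],.15],T),([.46,TY[n],.035],T)])
E
```

```text
t 12.63 tcp [0.6435 0.1034 0.2062] grasp [0.6442 0.1035 0.1522] x [-1.     0.007 -0.013] z [ 0.013  0.003 -1.   ] F [ 0.3  0.  -2.8] w 0.0331 j [0.16 0.59 0.27 1.24 0.   0.17]
   [ 179.9 -512.7   -1.6] [ 0.003  0.013 -0.007]
   [ 181.4 -513.   113.4] [ 0.003  0.013 -0.007]
--
```

>>> send_rows(
  moves=[
    [[12, -30, 0], [0, 0.01, 0], 20],
    [[25, -66, 0], [0, 0.01, 0], 20],
    [[38, -104, 0], [0, 0.013, 0], 20],
    [[51, -142, 0], [0, 0.013, -0.007], 20],
    [[64, -180, 0], [0, 0.013, -0.007], 20],
    [[77, -218, 0], [0, 0.013, -0.007], 20],
    [[90, -256, 0], [0, 0.013, -0.007], 20],
    [[103, -294, 0], [0, 0.013, -0.007], 20],
    [[116, -332, 0], [0, 0.013, -0.007], 20],
    [[129, -370, 0], [0, 0.013, -0.007], 20],
    [[142, -408, 0], [0, 0.013, -0.007], 20],
    [[156, -446, 0], [0, 0.013, -0.007], 20],
  ],
)

```text
clock: 13.63
eef_pos: [0.4824, -0.3424, 0.2005]
tool_rot: [0.0, 1.0, 0.003, -0.002]
ft_force: [0.7, -0.6, -1.2]
grip_width: 0.0335
```

```bash
python3 - <<'E'
from plan import *
st()
n="blue";T=pose(0,0,True)
chain([([.46,TY[n],.15],T),([.46,TY[n],.035],T)])
E
```

```text
t 13.63 tcp [ 0.4824 -0.3424  0.2005] grasp [ 0.4823 -0.3422  0.1465] x [-1.     0.     0.003] z [-0.003  0.005 -1.   ] F [ 0.7 -0.6 -1.2] w 0.0335 j [-0.62  0.48  0.09  1.18  0.   -0.62]
   [ 22.4 -65.5  -3.8] [ 0.005 -0.003 -0.   ]
   [ 22.1 -66.2 111.2] [ 0.005 -0.003 -0.   ]
--
```

>>> send_rows(
  moves=[
    [[12, -35, -3], [0, 0, 0], 20],
    [[21, -60, 0], [0, 0, 0], 20],
    [[22, -66, 20], [0, 0, 0], 20],
    [[22, -66, 50], [0, 0, 0], 20],
    [[22, -66, 80], [0, 0, 0], 20],
    [[22, -66, 102], [0, 0, 0], 20],
    [[22, -66, 110], [0, 0, 0], 20],
    [[22, -66, 112], [0, 0, 0], 20],
    [[22, -66, 112], [0, 0, 0], 46],
    [[22, -66, 112], [0, 0, 0], 46],
    [[22, -66, 112], [0, 0, 0], 46],
    [[22, -66, 112], [0, 0, 0], 46],
  ],
)

```text
clock: 14.63
eef_pos: [0.4611, -0.4086, 0.0902]
tool_rot: [-0.0, 1.0, 0.001, -0.0]
ft_force: [-0.4, 0.1, -0.6]
grip_width: 0.0458
```

>>> send_rows(
  moves=[
    [[0, 0, -35], [0, 0, 0], 46],
    [[0, 5, -75], [0, 0, 0], 46],
    [[-8, 40, -110], [0, 0, 0], 60],
    [[-16, 76, -140], [0, 0, 0], 60],
    [[-24, 115, -150], [0, 0, 0], 60],
    [[-32, 154, -170], [0, 0, 0], 60],
    [[-40, 193, -190], [0, 0, 0], 60],
    [[-48, 232, -205], [0, 0, 0], 60],
    [[-56, 271, -215], [0, 0, 0], 60],
    [[-64, 310, -215], [0, 0, 0], 60],
    [[-72, 349, -215], [0, 0, 0], 60],
    [[-80, 388, -215], [0, 0, 0], 60],
  ],
)

```text
clock: 15.63
eef_pos: [0.5391, -0.0312, 0.3087]
tool_rot: [0.0, 1.0, 0.001, 0.002]
ft_force: [0.0, -0.5, 0.0]
grip_width: 0.0602
```

>>> send_rows(
  moves=[
    [[-8, 38, 0], [0, 0, 0], 60],
    [[-16, 76, 0], [0, 0, 0], 60],
    [[-24, 114, 0], [0, 0, 0], 60],
    [[-32, 152, 0], [0, 0, 0], 60],
    [[-40, 190, 0], [0, 0, 0], 60],
    [[-48, 228, 0], [0, 0, 0], 85],
    [[-56, 260, 0], [0, 0, 0], 85],
    [[-56, 262, 0], [0, 0, 0], 85],
    [[-56, 262, 0], [0, 0, 0], 85],
    [[-56, 262, 0], [0, 0, 0], 85],
  ],
)

```text
clock: 16.47
eef_pos: [0.5949, 0.2308, 0.3102]
tool_rot: [-0.0, 1.0, 0.001, 0.003]
ft_force: [0.8, -0.5, 0.4]
grip_width: 0.0852
```

```bash
python3 - <<'E'
from plan import *
st()
im,c=grab("wrist","w4.png"); np.savez("w4.npz",**{k:np.array(v) for k,v in c.items()})
E
```

```text
t 16.47 tcp [0.5949 0.2308 0.3102] grasp [0.5952 0.2309 0.2562] x [-1.    -0.001 -0.005] z [ 0.005  0.002 -1.   ] F [ 0.8 -0.5  0.4] w 0.0852 j [0.37 0.52 0.43 1.48 0.   0.37]
```

View pics/w4.png

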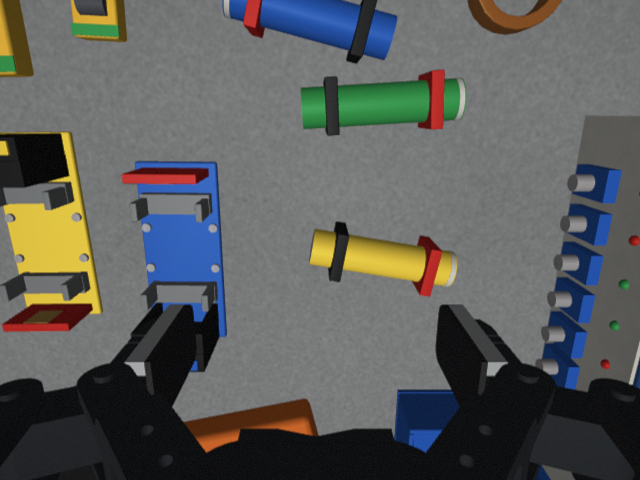

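The wrist image shows the empty blue cradle, and the cells at yellow (385,260), green (385,103) and blue (312,25). Next I'll measure yellow and green.

```bash
cat > cell.py <<'E'
from plan import *
def cell(im,c,col,box,guess,z=.022):
    """guess: rough direction (deg) of the plus end. returns centre xy, psi"""
    bl=blobs(im,col,box,40); a,r,q=bl[0]
    p,y,l,w=axis(c,r,z); g=np.radians(guess); y=y+np.pi*np.round((g-y)/np.pi)
    d=np.array([np.cos(y),np.sin(y)]); pts=np.vstack([ray(c,k[2].reshape(-1,2)+.5,z)[:,:2] for k in bl])
    s=(pts-p[:2])@d; ce=p[:2]+d*(s.min()+.065)
    print(col,"mid",np.round(p[:2],4),"from neg end",np.round(ce,4),"psi",round(np.degrees(y),1),"len,w",np.round([l,w],4),"span",np.round([s.min(),s.max()],4),flush=True)
    return ce,y
E
python3 - <<'E'
from cell import *
im=cv2.imread("pics/w4.png");c=dict(np.load("w4.npz"))
st()
Y,py=cell(im,c,"yellow",(290,210,480,310),80)
G,pg=cell(im,c,"green",(290,60,480,150),90)
p=lambda z:([Y[0],Y[1],z],pose(py,0,True))
chain([p(.10),p(.024)],[p(.14)])
E
```

```text
t 16.52 tcp [0.595  0.23   0.3103] grasp [0.5952 0.2301 0.2563] x [-1.     0.001 -0.005] z [ 0.005  0.002 -1.   ] F [-0.7 -0.3  0.2] w 0.0848 j [0.37 0.52 0.43 1.48 0.   0.37]
yellow mid [0.6533 0.2947] from neg end [0.6528 0.2921] psi 79.9 len,w [0.0741 0.0327] span [-0.0677  0.063 ]
green mid [0.5167 0.2866] from neg end [0.5168 0.2843] psi 93.2 len,w [0.0747 0.0319] span [-0.0673  0.0629]
   [-57.   61.8 156.8] [-0.002  0.006 -1.396]
   [-56.6  61.6 232.8] [-0.002  0.006 -1.396]
--
   [   0.    0. -116.] [0. 0. 0.]
--
```

>>> send_rows(
  moves=[
    [[-10, 10, 20], [0, 0, -0.12], 85],
    [[-20, 20, 40], [0, 0, -0.24], 85],
    [[-30, 30, 60], [0, 0, -0.36], 85],
    [[-40, 40, 80], [0, 0, -0.48], 85],
    [[-50, 50, 100], [0, 0, -0.6], 85],
    [[-57, 62, 120], [0, 0, -0.72], 85],
    [[-57, 63, 140], [0, 0, -0.84], 85],
    [[-57, 63, 150], [0, 0, -0.96], 85],
    [[-57, 63, 157], [0, 0, -1.08], 85],
    [[-57, 63, 157], [0, 0, -1.2], 85],
    [[-57, 63, 157], [0, 0, -1.32], 85],
    [[-57, 63, 157], [0, 0, -1.396], 85],
  ],
)

```text
clock: 17.52
eef_pos: [0.6532, 0.291, 0.1543]
tool_rot: [-0.643, 0.766, -0.001, 0.003]
ft_force: [-0.1, 0.6, 1.0]
grip_width: 0.085
```

```bash
python3 - <<'E'
from plan import *
st()
Y=np.array([.6530,.2934]);p=lambda z:([Y[0],Y[1],z],pose(np.radians(79.9),0,True))
chain([p(.026)])
E
```

```text
t 17.52 tcp [0.6532 0.291  0.1543] grasp [0.6535 0.2911 0.1003] x [-0.172 -0.985 -0.003] z [ 0.005  0.002 -1.   ] F [-0.1  0.6  1. ] w 0.085 j [ 0.42  0.76  0.44  1.25 -0.   -0.98]
   [-2.2  1.  74.3] [-0.005  0.003  0.003]
--
```

>>> send_rows(
  moves=[
    [[-2, 1, 25], [0, 0, 0], 85],
    [[-2, 1, 50], [0, 0, 0], 85],
    [[-2, 1, 66], [0, 0, 0], 85],
    [[-2, 1, 72], [-0.005, 0.003, 0.003], 85],
    [[-2, 1, 74], [-0.005, 0.003, 0.003], 85],
    [[-2, 1, 74], [-0.005, 0.003, 0.003], 60],
    [[-2, 1, 74], [-0.005, 0.003, 0.003], 20],
    [[-2, 1, 74], [-0.005, 0.003, 0.003], 20],
    [[-2, 1, 74], [-0.005, 0.003, 0.003], 20],
    [[-2, 1, 74], [-0.005, 0.003, 0.003], 20],
    [[-2, 1, 74], [-0.005, 0.003, 0.003], 20],
  ],
)

```text
clock: 18.43
eef_pos: [0.6536, 0.2938, 0.0822]
tool_rot: [-0.642, 0.766, -0.0, 0.001]
ft_force: [-1.8, -0.6, 6.1]
grip_width: 0.0312
```

```bash
python3 - <<'E'
from plan import *
st()
E
```

```text
t 18.43 tcp [0.6536 0.2938 0.0822] grasp [0.6537 0.2938 0.0282] x [-0.175 -0.985 -0.001] z [ 0.002  0.001 -1.   ] F [-1.8 -0.6  6.1] w 0.0312 j [ 0.42  0.82  0.37  1.12  0.   -0.97]
```

>>> send_rows(
  moves=[
    [[0, 0, 0], [0, 0, 0], 20],
    [[0, 0, -20], [0, 0, 0], 20],
    [[0, 0, -50], [0, 0, 0], 20],
    [[0, 0, -85], [0, 0, 0], 20],
    [[0, 0, -120], [0, 0, 0], 20],
    [[0, 0, -130], [0, 0, 0], 20],
    [[0, 0, -130], [0, 0, 0], 20],
  ],
)

```text
clock: 19.02
eef_pos: [0.655, 0.2944, 0.2165]
tool_rot: [-0.642, 0.766, -0.001, 0.005]
ft_force: [0.6, 0.5, -1.4]
grip_width: 0.031
```

```bash
python3 - <<'E'
from plan import *
st()
chain([cp("yellow",.018,.15,0),cp("yellow",.018,.13,16)],[cp("yellow",.018,.065,16)])
E
```

```text
t 19.02 tcp [0.655  0.2944 0.2165] grasp [0.6555 0.2947 0.1625] x [-0.175 -0.985 -0.006] z [ 0.01   0.004 -1.   ] F [ 0.6  0.5 -1.4] w 0.031 j [ 0.42  0.73  0.55  1.38 -0.   -0.97]
   [311.6 -55.2  11.1] [-0.003  0.011  1.382]
   [314.5 -40.4  33.1] [ 0.19  -0.222  1.373]
--
   [17.9  0.  62.5] [0. 0. 0.]
--
```

>>> send_rows(
  moves=[
    [[28, -5, 0], [0, 0, 0.11], 20],
    [[56, -10, 0], [0, 0, 0.23], 20],
    [[84, -15, 0], [0, 0, 0.35], 20],
    [[112, -20, 2], [0, 0, 0.47], 20],
    [[140, -25, 4], [0, 0, 0.59], 20],
    [[168, -30, 5], [0, 0, 0.71], 20],
    [[196, -35, 6], [0, 0, 0.83], 20],
    [[224, -40, 7], [0, 0, 0.95], 20],
    [[252, -45, 8], [0, 0, 1.07], 20],
    [[280, -50, 9], [0, 0, 1.19], 20],
    [[305, -54, 10], [0, 0.005, 1.3], 20],
    [[312, -55, 11], [-0.003, 0.011, 1.382], 20],
  ],
)

```text
clock: 20.02
eef_pos: [0.6528, -0.0267, 0.2002]
tool_rot: [-0.002, 1.0, -0.001, -0.003]
ft_force: [1.0, -0.1, -3.5]
grip_width: 0.0312
```

```bash
cat >> plan.py <<'E'
def seat(n,dz,th=16,xin=.015,xb=-.005):
    import functools
    tip=.054+dz; s=lambda x,z,t: cp(n,x,z,t)
    W=[s(xin,.11,th),s(xin,.070,th),s(xin,.0535,th),s(xb,.0535,th)]
    # lowering: cell pivots on the rear bottom edge of the black spacer
    for t in (th,th*.75,th*.5,th*.25,0):
        a=np.radians(t); W.append(s(xb+.002*(1-t/th),.016+46e-3*np.sin(a)+22e-3*np.cos(a)+.001,t))
    for p,R in W: print("  ",*delta(p,R,tip=tip)[:2])
E
python3 - <<'E'
from plan import *
st()
seat("yellow",.006)
E
```

```text
t 20.02 tcp [ 0.6528 -0.0267  0.2002] grasp [ 0.6524 -0.0268  0.1462] x [-1.    -0.003  0.006] z [-0.006 -0.002 -1.   ] F [ 1.  -0.1 -3.5] w 0.0312 j [-0.04  0.61  0.29  1.26 -0.   -0.04]
   [17.1  4.6 32.6] [-0.003 -0.285 -0.009]
   [16.9  4.7 72.6] [-0.003 -0.285 -0.009]
   [16.8  4.7 89.1] [-0.003 -0.285 -0.009]
   [36.8  4.5 89.3] [-0.003 -0.285 -0.009]
   [36.7  4.5 91.9] [-0.003 -0.285 -0.009]
   [32.2  4.6 93.6] [-0.003 -0.216 -0.009]
   [27.5  4.6 95.8] [-0.003 -0.146 -0.009]
   [22.8  4.7 98.3] [-0.002 -0.076 -0.009]
   [ 18.1   4.7 101.3] [-0.002 -0.006 -0.009]
```

>>> send_rows(
  moves=[
    [[2, 2, 3], [0, -0.08, 0], 20],
    [[6, 4, 8], [0, -0.16, 0], 20],
    [[11, 5, 15], [0, -0.23, -0.009], 20],
    [[17, 5, 25], [-0.003, -0.285, -0.009], 20],
    [[17, 5, 40], [-0.003, -0.285, -0.009], 20],
    [[17, 5, 55], [-0.003, -0.285, -0.009], 20],
    [[17, 5, 66], [-0.003, -0.285, -0.009], 20],
    [[17, 5, 70], [-0.003, -0.285, -0.009], 20],
    [[17, 5, 70], [-0.003, -0.285, -0.009], 20],
    [[17, 5, 70], [-0.003, -0.285, -0.009], 20],
  ],
)

```text
clock: 20.85
eef_pos: [0.6343, -0.0218, 0.1286]
tool_rot: [-0.006, 0.991, 0.001, 0.137]
ft_force: [-0.3, 0.4, -1.9]
grip_width: 0.0313
```

```bash
python3 - <<'E'
from plan import *
st()
seat("yellow",.006)
im,c=grab("scene"); cv2.imwrite("pics/s1.png",cv2.resize(im[180:340,210:400],None,fx=3.5,fy=3.5))
im,c=grab("wrist","w5.png")
E
```

```text
t 20.85 tcp [ 0.6343 -0.0218  0.1286] grasp [ 0.649  -0.0216  0.0767] x [-0.962 -0.012 -0.272] z [ 0.272  0.003 -0.962] F [-0.3  0.4 -1.9] w 0.0313 j [-0.04  0.48 -0.17  0.65  0.01 -0.05]
   [-11.7  -0.4 -37.3] [-0.    -0.004  0.   ]
   [-0.8 -0.4  1.2] [-0.    -0.004  0.   ]
   [ 3.7 -0.4 17.1] [-0.    -0.004  0.   ]
   [22.9 -0.4 11.7] [-0.    -0.004  0.   ]
   [23.7 -0.4 14.2] [-0.    -0.004  0.   ]
   [19.7 -0.4 17.1] [-0.     0.066  0.   ]
   [15.9 -0.4 20.5] [-0.     0.136  0.   ]
   [12.1 -0.4 24.2] [-0.     0.206  0.   ]
   [ 8.4 -0.4 28.4] [-0.     0.276  0.   ]
```

View pics/w5.png

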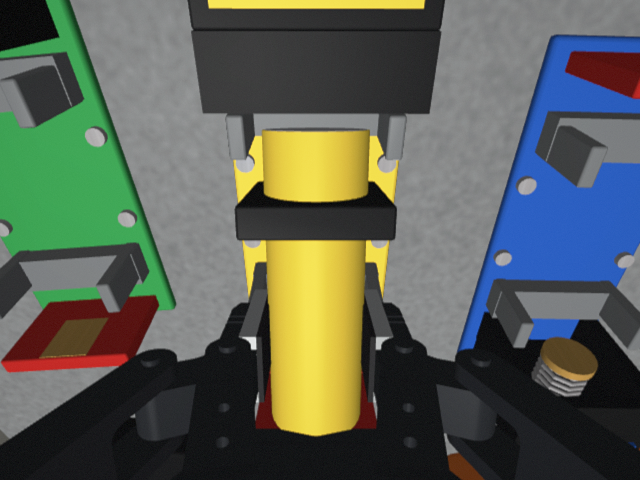

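View pics/s1.png

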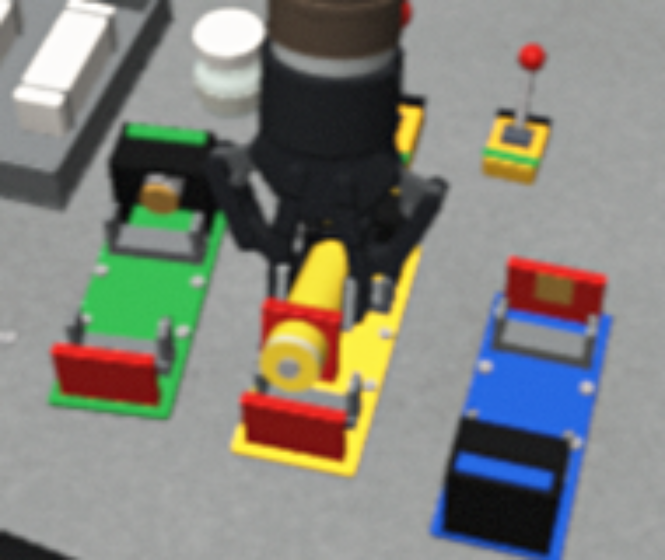

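In both pictures the cell is tilted 16° with its negative end towards the hood. The spacer's centre column (316) lines up with the hood and cheeks (316). I'll lower it and push back.

>>> send_rows(
  moves=[
    [[1, 0, 6], [0, -0.004, 0], 20],
    [[3, 0, 12], [0, -0.004, 0], 20],
    [[4, 0, 16], [0, -0.004, 0], 20],
    [[4, 0, 17], [0, -0.004, 0], 20],
    [[7, 0, 16], [0, -0.004, 0], 20],
    [[11, 0, 15], [0, -0.004, 0], 20],
    [[15, 0, 14], [0, -0.004, 0], 20],
    [[19, 0, 13], [0, -0.004, 0], 20],
    [[22, 0, 12], [0, -0.004, 0], 20],
    [[23, 0, 12], [0, -0.004, 0], 20],
    [[23, 0, 12], [0, -0.004, 0], 20],
  ],
)

```text
clock: 21.87
eef_pos: [0.6193, -0.0221, 0.1147]
tool_rot: [-0.006, 0.989, 0.001, 0.145]
ft_force: [7.8, 0.4, -5.4]
grip_width: 0.0308
```

```bash
python3 - <<'E'
from plan import *
st()
seat("yellow",.006)
E
```

```text
t 21.87 tcp [ 0.6193 -0.0221  0.1147] grasp [ 0.6348 -0.0219  0.0629] x [-0.958 -0.013 -0.286] z [ 0.286  0.003 -0.958] F [ 7.8  0.4 -5.4] w 0.0308 j [-0.04  0.47 -0.24  0.57  0.02 -0.05]
   [-30.7  -0.3 -46.2] [-0.     0.011  0.   ]
   [-19.2  -0.3  -7.8] [-0.     0.011  0.   ]
   [-14.5  -0.3   8. ] [-0.     0.011  0.   ]
   [ 4.7 -0.3  2.2] [-0.     0.011  0.   ]
   [ 5.4 -0.3  4.8] [-0.     0.011  0.   ]
   [ 1.6 -0.3  7.8] [-0.     0.081  0.   ]
   [-2.2 -0.3 11.2] [-0.     0.151  0.   ]
   [-6.  -0.3 15. ] [-0.     0.221  0.   ]
   [-9.6 -0.3 19.2] [-0.     0.291  0.   ]
```

>>> send_rows(
  moves=[
    [[4, 0, 1], [0, 0.011, 0], 20],
    [[8, 0, 2], [0, 0.011, 0], 20],
    [[9, 0, 3], [0, 0.011, 0], 20],
    [[9, 0, 4], [0, 0.011, 0], 20],
    [[8, 0, 6], [0, 0.046, 0], 20],
    [[6, 0, 8], [0, 0.081, 0], 20],
    [[4, 0, 9], [0, 0.116, 0], 20],
    [[2, 0, 11], [0, 0.151, 0], 20],
    [[2, 0, 11], [0, 0.151, 0], 20],
  ],
)

```text
clock: 22.62
eef_pos: [0.626, -0.022, 0.1063]
tool_rot: [-0.007, 0.997, 0.0, 0.075]
ft_force: [9.0, 0.6, -3.8]
grip_width: 0.031
```

```bash
python3 - <<'E'
from plan import *
st()
o=readout.get_obs();R=Ro.from_quat(o["tool_rot"]).as_matrix();print("cell c",o["eef_pos"]+.06*R[:,2], "th",np.degrees(np.arcsin(-R[2,0])))
seat("yellow",.006)
E
```

```text
t 22.62 tcp [ 0.626  -0.022   0.1063] grasp [ 0.634 -0.022  0.053] x [-0.989 -0.013 -0.149] z [ 0.149  0.001 -0.989] F [ 9.   0.6 -3.8] w 0.031 j [-0.04  0.55 -0.09  0.78  0.01 -0.05]
cell c [ 0.63493744 -0.02194386  0.04702072] th 8.596785937418876
   [-18.6  -0.3 -59.2] [-0.    -0.129  0.001]
   [-12.6  -0.3 -19.7] [-0.    -0.129  0.001]
   [-10.1  -0.3  -3.4] [-0.    -0.129  0.001]
   [ 9.7 -0.3 -6.3] [-0.    -0.129  0.001]
   [10.1 -0.3 -3.7] [-0.    -0.129  0.001]
   [ 5.8 -0.3 -1.3] [-0.    -0.059  0.001]
   [ 1.6 -0.3  1.5] [-0.     0.01   0.001]
   [-2.7 -0.3  4.8] [-0.     0.08   0.001]
   [-6.8 -0.3  8.5] [-0.     0.15   0.001]
```

>>> send_rows(
  moves=[
    [[4, 0, 2], [0, 0.03, 0], 20],
    [[3, 0, 3], [0, 0.06, 0], 20],
    [[1, 0, 5], [0, 0.09, 0], 20],
    [[-1, 0, 7], [0, 0.12, 0], 20],
    [[-3, 0, 9], [0, 0.15, 0], 20],
    [[-3, 0, 9], [0, 0.15, 0], 20],
    [[-3, 0, 9], [0, 0.15, 0], 20],
  ],
)

```text
clock: 23.2
eef_pos: [0.6343, -0.022, 0.0992]
tool_rot: [-0.007, 1.0, -0.0, 0.005]
ft_force: [8.5, 0.6, -5.6]
grip_width: 0.0311
```

```bash
python3 - <<'E'
from plan import *
st()
o=readout.get_obs();R=Ro.from_quat(o["tool_rot"]).as_matrix();print("cell c",o["eef_pos"]+.06*R[:,2], "th",np.degrees(np.arcsin(-R[2,0])))
im,c=grab("wrist","w6.png")
im,c=grab("scene"); cv2.imwrite("pics/s2.png",cv2.resize(im[180:340,210:400],None,fx=3.5,fy=3.5))
E
```

```text
t 23.2 tcp [ 0.6343 -0.022   0.0992] grasp [ 0.6348 -0.022   0.0452] x [-1.    -0.013 -0.009] z [ 0.009 -0.001 -1.   ] F [ 8.5  0.6 -5.6] w 0.0311 j [-0.03  0.65  0.08  1.   -0.   -0.05]
cell c [ 0.63488651 -0.02199066  0.03917525] th 0.5327537001363158
```

View pics/s2.png

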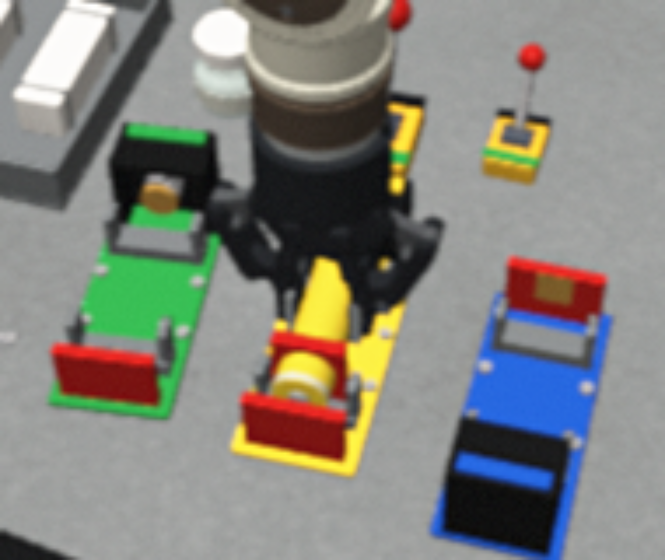

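>>> send_rows(
  moves=[
    [[0, 0, 1], [0, 0, 0], 20],
    [[0, 0, 2], [0, 0, 0], 20],
    [[0, 0, 2], [0, 0, 0], 50],
    [[0, 0, 2], [0, 0, 0], 85],
    [[0, 0, 2], [0, 0, 0], 85],
    [[0, 0, 1], [0, 0, 0], 85],
    [[0, 0, -25], [0, 0, 0], 85],
    [[0, 0, -60], [0, 0, 0], 85],
    [[-5, 0, -100], [0, 0, 0], 85],
    [[-15, 0, -140], [0, 0, 0], 85],
    [[-25, 0, -180], [0, 0, 0], 85],
    [[-25, 0, -185], [0, 0, 0], 85],
  ],
)

```text
clock: 24.3
eef_pos: [0.6609, -0.0216, 0.2944]
tool_rot: [-0.007, 1.0, -0.001, 0.013]
ft_force: [1.0, -1.5, 0.7]
grip_width: 0.0851
```

```bash
python3 - <<'E'
from cell import *
st()
im,c=grab("wrist","w7.png")
cell(im,c,"yellow",(270,60,370,300),0,z=.038)
x=np.radians
chain([([.60,.23,.256],pose(np.pi))])
E
```

```text
t 24.3 tcp [ 0.6609 -0.0216  0.2944] grasp [ 0.6622 -0.0217  0.2404] x [-1.    -0.013 -0.025] z [ 0.025 -0.001 -1.   ] F [ 1.  -1.5  0.7] w 0.0851 j [-0.03  0.56  0.46  1.44 -0.   -0.05]
yellow mid [ 0.6421 -0.0226] from neg end [ 0.6434 -0.0225] psi 2.7 len,w [0.1262 0.0653] span [-0.0637  0.0645]
   [ 56.2 252.4 -19.6] [-0.001  0.022  0.013]
--
```

View pics/w7.png

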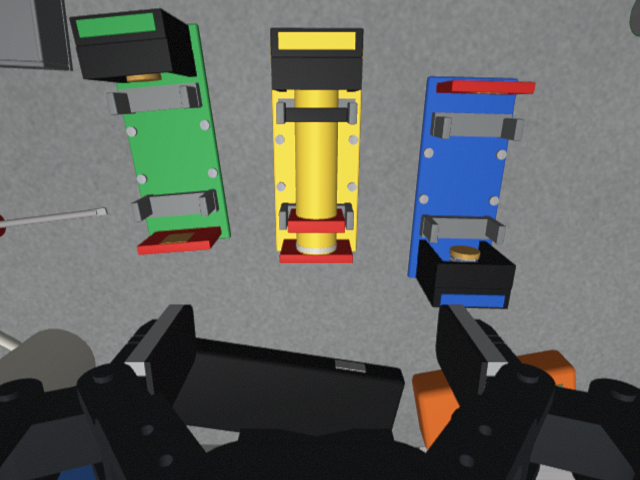

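The wrist image shows the yellow cell seated, between the hood (317,90) and the red wall (316,257). Green cell next, after a quick second cradle fit.

>>> send_rows(
  moves=[
    [[5, 30, -5], [0, 0.02, 0.013], 85],
    [[10, 66, -10], [0, 0.022, 0.013], 85],
    [[18, 104, -15], [0, 0.022, 0.013], 85],
    [[26, 142, -20], [0, 0.022, 0.013], 85],
    [[34, 180, -20], [0, 0.022, 0.013], 85],
    [[42, 218, -20], [0, 0.022, 0.013], 85],
    [[52, 246, -20], [0, 0.022, 0.013], 85],
    [[56, 252, -20], [0, 0.022, 0.013], 85],
    [[56, 252, -20], [0, 0.022, 0.013], 85],
    [[56, 252, -20], [0, 0.022, 0.013], 85],
  ],
)

```text
clock: 25.18
eef_pos: [0.5996, 0.2293, 0.3095]
tool_rot: [-0.001, 1.0, -0.001, -0.001]
ft_force: [0.4, -0.2, -0.9]
grip_width: 0.0854
```

```bash
python3 - <<'E'
from cell import *
st()
im,c=grab("wrist","w8.png"); print(len(blobs(im,"green",(250,30,520,200),200)))
G,pg=cell(im,c,"green",(250,30,520,200),90)
B,pb=cell(im,c,"blue",(215,0,420,75),-102)
G=G+.0013*np.array([np.cos(pg),np.sin(pg)])
p=lambda z:([G[0],G[1],z],pose(pg,0,True))
chain([p(.10),p(.026)])
E
sed -e 's/w3.png/w7.png/' cr.py > cr2.py; python3 - <<'E'
# calibration of w7 pose: recompute from recorded tcp via current cam-in-tool offset
from h import *
c=get_calibration("wrist");o=readout.get_obs();Rt=Ro.from_quat(o["tool_rot"]).as_matrix()
Rc=Rt.T@np.array(c["R"]).T; pc=Rt.T@(-np.array(c["R"]).T@c["t"]-o["eef_pos"])
z=np.array([.025,-.001,-1]);z/=np.linalg.norm(z);x=np.array([-1,-.013,-.025]);x-=z*(x@z);x/=np.linalg.norm(x)
R7=np.c_[x,np.cross(z,x),z];Rw=(R7@Rc).T;p=np.array([.6609,-.0216,.2944])+R7@pc
np.savez("w7.npz",**{**{k:c[k] for k in("fx","fy","cx","cy")},"R":Rw,"t":-Rw@p})
E
sed -i 's/w3.npz/w7.npz/; /blobs/,$d' cr2.py; python3 cr2.py
```

```text
t 25.18 tcp [0.5996 0.2293 0.3095] grasp [0.5996 0.2292 0.2555] x [-1.    -0.001  0.001] z [-0.001 -0.003 -1.   ] F [ 0.4 -0.2 -0.9] w 0.0854 j [ 0.37  0.54  0.46  1.49 -0.    0.36]
3
green mid [0.5166 0.2866] from neg end [0.5168 0.2844] psi 93.2 len,w [0.0748 0.0319] span [-0.0672  0.0628]
blue mid [0.4521 0.2254] from neg end [0.4528 0.2285] psi -102.5 len,w [0.0747 0.0327] span [-0.0682  0.0616]
   [ 83.4  57.5 155.7] [-1.000e-03 -2.000e-03 -1.628e+00]
   [ 83.3  57.7 229.7] [-1.000e-03 -2.000e-03 -1.628e+00]
--
green origin [ 0.6292 -0.1453] psi 5.66 wall yaw -84.1
width 0.07333438 [0.6124392  0.62086856]
yellow origin [ 0.6368 -0.0221] psi 0.62 wall yaw -89.2
blue origin [0.6481 0.1043] psi 179.43 wall yaw -89.9
```

The blue cell has been knocked to about (0.452,0.227). It is now close to green, so I'll pick blue first with a narrower opening and take one closer look.

>>> send_rows(
  moves=[
    [[30, -3, 0], [0, 0, 0], 56],
    [[60, -5, 0], [0, 0, 0], 56],
    [[72, -5, 0], [0, 0, 0], 56],
    [[72, -5, 0], [0, 0, 0], 56],
    [[72, -5, 0], [0, 0, 0], 56],
  ],
)

```text
clock: 25.65
eef_pos: [0.5286, 0.2219, 0.3103]
tool_rot: [0.001, 1.0, -0.001, 0.0]
ft_force: [0.3, 0.4, 0.5]
grip_width: 0.0557
```

```bash
sed -i 's/-.1445/-.1450/; s/.1035\]/.1040]/' plan.py; python3 - <<'E'
from cell import *
st()
im,c=grab("wrist","w9.png")
B,pb=cell(im,c,"blue",(180,20,440,185),-102)
B=B+.0013*np.array([np.cos(pb),np.sin(pb)])
p=lambda z:([B[0],B[1],z],pose(pb,0,False))
chain([p(.10)],[p(.026)])
E
```

```text
t 25.65 tcp [0.5286 0.2219 0.3103] grasp [0.5286 0.2218 0.2563] x [-1.     0.003 -0.   ] z [ 0.    -0.002 -1.   ] F [0.3 0.4 0.5] w 0.0557 j [ 0.4   0.39  0.22  1.41 -0.    0.4 ]
blue mid [0.4518 0.2265] from neg end [0.4526 0.2296] psi -103.7 len,w [0.0752 0.0325] span [-0.0683  0.0621]
   [ 77.    6.3 156.1] [-2.000e-03 -1.000e-03 -1.334e+00]
--
   [ 0.  0. 74.] [0. 0. 0.]
--
```

View pics/w9.png

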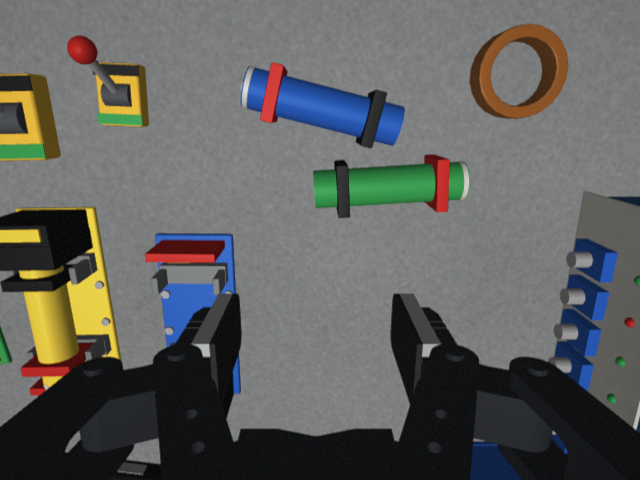

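The wrist image shows blue at (322,105) and green at (390,185), with about a finger's width between their ends at (400,150).

>>> send_rows(
  moves=[
    [[10, 1, 20], [0, 0, -0.12], 52],
    [[20, 2, 40], [0, 0, -0.24], 52],
    [[30, 3, 60], [0, 0, -0.36], 52],
    [[40, 5, 80], [0, 0, -0.48], 52],
    [[50, 6, 100], [0, 0, -0.6], 52],
    [[60, 7, 120], [0, 0, -0.72], 52],
    [[70, 7, 140], [0, 0, -0.84], 52],
    [[76, 8, 150], [0, 0, -0.96], 52],
    [[76, 8, 156], [0, 0, -1.08], 52],
    [[76, 8, 156], [0, 0, -1.2], 52],
    [[76, 8, 156], [0, 0, -1.3], 52],
    [[76, 8, 156], [0, 0, -1.334], 52],
  ],
)

```text
clock: 26.7
eef_pos: [0.4548, 0.2297, 0.1536]
tool_rot: [-0.618, 0.786, -0.001, -0.0]
ft_force: [-0.4, 0.8, -0.2]
grip_width: 0.0519
```

```bash
python3 - <<'E'
from plan import *
st()
chain([([.4526,.2296,.026],pose(np.radians(-103.7)))])
E
```

```text
t 26.7 tcp [0.4548 0.2297 0.1536] grasp [0.4548 0.2296 0.0996] x [-0.235 -0.972  0.002] z [ 0.001 -0.002 -1.   ] F [-0.4  0.8 -0.2] w 0.0519 j [ 0.47  0.38 -0.22  0.97 -0.   -0.86]
   [ 0.5  2.2 73.6] [-0.001 -0.002  0.002]
--
```

>>> send_rows(
  moves=[
    [[0, 2, 25], [0, 0, 0], 52],
    [[0, 2, 50], [0, 0, 0], 52],
    [[0, 2, 66], [0, 0, 0], 52],
    [[0, 2, 72], [0, 0, 0], 52],
    [[0, 2, 73], [0, 0, 0], 52],
    [[0, 2, 73], [0, 0, 0], 20],
    [[0, 2, 73], [0, 0, 0], 20],
    [[0, 2, 73], [0, 0, 0], 20],
    [[0, 2, 73], [0, 0, 0], 20],
    [[0, 2, 73], [0, 0, 0], 20],
  ],
)

```text
clock: 27.53
eef_pos: [0.4538, 0.2303, 0.0815]
tool_rot: [-0.618, 0.786, -0.002, 0.001]
ft_force: [0.7, -0.5, 1.5]
grip_width: 0.0313
```

>>> send_rows(
  moves=[
    [[0, 0, 0], [0, 0, 0], 20],
    [[0, 0, -20], [0, 0, 0], 20],
    [[0, 0, -50], [0, 0, 0], 20],
    [[0, 0, -85], [0, 0, 0], 20],
    [[0, 0, -120], [0, 0, 0], 20],
    [[0, 0, -130], [0, 0, 0], 20],
    [[0, 0, -130], [0, 0, 0], 20],
  ],
)

```text
clock: 28.12
eef_pos: [0.4551, 0.2315, 0.2149]
tool_rot: [-0.618, 0.786, -0.002, 0.005]
ft_force: [1.4, 0.4, -2.5]
grip_width: 0.0314
```

```bash
python3 - <<'E'
from plan import *
st()
chain([cp("blue",.018,.15,0)])
E
```

```text
t 28.12 tcp [0.4551 0.2315 0.2149] grasp [0.4557 0.2316 0.1609] x [-0.235 -0.972 -0.004] z [ 0.01   0.002 -1.   ] F [ 1.4  0.4 -2.5] w 0.0314 j [ 0.47  0.31 -0.14  1.11 -0.   -0.86]
   [  82.7 -199.8   12.4] [-0.005  0.01   1.343]
--
```

>>> send_rows(
  moves=[
    [[7, -17, 0], [0, 0, 0.11], 20],
    [[14, -34, 0], [0, 0, 0.23], 20],
    [[21, -51, 0], [0, 0, 0.35], 20],
    [[28, -68, 2], [0, 0, 0.47], 20],
    [[35, -85, 4], [0, 0, 0.59], 20],
    [[42, -102, 5], [0, 0, 0.71], 20],
    [[49, -119, 6], [0, 0, 0.83], 20],
    [[56, -136, 7], [0, 0, 0.95], 20],
    [[63, -153, 8], [0, 0, 1.07], 20],
    [[70, -170, 9], [0, 0, 1.18], 20],
    [[78, -188, 10], [0, 0.005, 1.28], 20],
    [[83, -200, 12], [-0.005, 0.01, 1.343], 20],
  ],
)

```text
clock: 29.12
eef_pos: [0.6301, 0.1025, 0.201]
tool_rot: [0.007, 1.0, -0.001, -0.002]
ft_force: [0.6, 0.4, -1.9]
grip_width: 0.0314
```

```bash
python3 - <<'E'
from plan import *
st()
seat("blue",.0055)
E
```

```text
t 29.12 tcp [0.6301 0.1025 0.201 ] grasp [0.6298 0.1024 0.147 ] x [-1.     0.015  0.004] z [-0.004 -0.001 -1.   ] F [ 0.6  0.4 -1.9] w 0.0314 j [ 0.16  0.57  0.24  1.24 -0.    0.18]
   [-19.4   1.8  33.7] [-0.001  0.275 -0.005]
   [-19.6   1.9  73.7] [-0.001  0.275 -0.005]
   [-19.7   1.9  90.2] [-0.001  0.275 -0.005]
   [-39.7   2.   90.1] [-0.001  0.275 -0.005]
   [-39.7   2.   92.8] [-0.001  0.275 -0.005]
   [-35.2   2.   94.5] [-0.001  0.205 -0.005]
   [-30.6   1.9  96.7] [-0.001  0.135 -0.005]
   [-26.    1.9  99.3] [-0.001  0.065 -0.005]
   [-21.3   1.9 102.4] [-0.001 -0.004 -0.005]
```

>>> send_rows(
  moves=[
    [[-3, 1, 3], [0, 0.08, 0], 20],
    [[-8, 2, 8], [0, 0.16, 0], 20],
    [[-14, 2, 15], [0, 0.22, -0.005], 20],
    [[-20, 2, 25], [0, 0.275, -0.005], 20],
    [[-20, 2, 40], [0, 0.275, -0.005], 20],
    [[-20, 2, 55], [0, 0.275, -0.005], 20],
    [[-20, 2, 66], [0, 0.275, -0.005], 20],
    [[-20, 2, 70], [0, 0.275, -0.005], 20],
    [[-20, 2, 70], [0, 0.275, -0.005], 20],
    [[-20, 2, 70], [0, 0.275, -0.005], 20],
  ],
)

```text
clock: 29.95
eef_pos: [0.6495, 0.1041, 0.1306]
tool_rot: [0.005, 0.99, 0.0, -0.14]
ft_force: [-0.5, 0.2, -2.3]
grip_width: 0.0312
```

```bash
python3 - <<'E'
from plan import *
st()
seat("blue",.0055)
im,c=grab("wrist")
s,c=grab("scene"); s=cv2.resize(s[200:320,290:400],None,fx=3,fy=3); w=cv2.resize(im,(480,360))
cv2.imwrite("pics/b1.png",cv2.hconcat([w[:, :460],s]))
E
```

```text
t 29.95 tcp [0.6495 0.1041 0.1306] grasp [0.6345 0.1042 0.0787] x [-0.961  0.009  0.277] z [-0.277  0.002 -0.961] F [-0.5  0.2 -2.3] w 0.0312 j [0.14 0.86 0.55 1.54 0.04 0.15]
   [ 10.2  -0.2 -35.2] [-0.001 -0.001 -0.   ]
   [-0.9 -0.1  3.3] [-0.001 -0.001 -0.   ]
   [-5.5 -0.1 19.1] [-0.001 -0.001 -0.   ]
   [-24.7  -0.1  13.6] [-0.001 -0.001 -0.   ]
   [-25.4  -0.1  16.2] [-0.001 -0.001 -0.   ]
   [-21.5  -0.1  19.1] [-0.001 -0.071  0.   ]
   [-17.7  -0.1  22.5] [-0.001 -0.141  0.   ]
   [-14.   -0.1  26.2] [-0.001 -0.21   0.   ]
   [-10.4  -0.1  30.4] [-0.001 -0.28   0.   ]
```

View pics/b1.png

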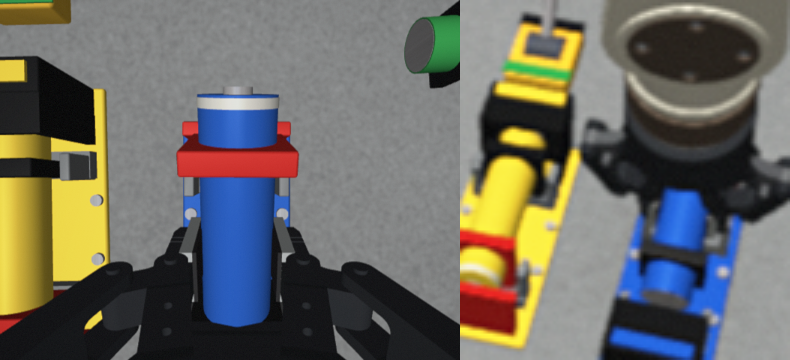

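The picture shows the blue cell tilted with its plus end raised. The red spacer's centre column (237) is within about 1 px of the wall's (236). I'll lower and push as before.

>>> send_rows(
  moves=[
    [[-2, 0, 7], [0, 0, 0], 20],
    [[-4, 0, 14], [0, 0, 0], 20],
    [[-5, 0, 18], [0, 0, 0], 20],
    [[-6, 0, 19], [0, 0, 0], 20],
    [[-10, 0, 18], [0, 0, 0], 20],
    [[-14, 0, 17], [0, 0, 0], 20],
    [[-18, 0, 16], [0, 0, 0], 20],
    [[-22, 0, 15], [0, 0, 0], 20],
    [[-26, 0, 14], [0, 0, 0], 20],
    [[-28, 0, 14], [0, 0, 0], 20],
    [[-28, 0, 14], [0, 0, 0], 20],
  ],
)

```text
clock: 30.97
eef_pos: [0.6714, 0.104, 0.1107]
tool_rot: [0.005, 0.99, 0.0, -0.142]
ft_force: [-9.7, -0.4, 1.7]
grip_width: 0.0309
```

```bash
cat >> plan.py <<'E'
def cc(n,dz):
    st();o=readout.get_obs();R=Ro.from_quat(o["tool_rot"]).as_matrix();q=o["eef_pos"]+(.054+dz)*R[:,2];O,psi=C[n];d=q[:2]-O
    print("cell in cradle x",round(1e3*(d@[np.cos(psi),np.sin(psi)]),1),"y",round(1e3*(d@[-np.sin(psi),np.cos(psi)]),1),"z",round(1e3*q[2],1),"th",round(np.degrees(np.arcsin(R[2,0])),1))
E
python3 - <<'E'
from plan import *
cc("blue",.0055)
seat("blue",.0055)
E
```

```text
t 30.97 tcp [0.6714 0.104  0.1107] grasp [0.6563 0.1041 0.0589] x [-0.96   0.009  0.28 ] z [-0.28   0.002 -0.96 ] F [-9.7 -0.4  1.7] w 0.0309 j [0.14 0.93 0.63 1.56 0.04 0.14]
cell in cradle x -6.7 y -0.2 z 53.6 th 16.3
   [ 37.   -0.3 -48. ] [-0.001 -0.005  0.   ]
   [25.8 -0.3 -9.6] [-0.001 -0.005  0.   ]
   [21.1 -0.2  6.2] [-0.001 -0.005  0.   ]
   [ 1.9 -0.3  0.6] [-0.001 -0.005  0.   ]
   [ 1.2 -0.3  3.2] [-0.001 -0.005  0.   ]
   [ 5.  -0.3  6.1] [-0.001 -0.075  0.   ]
   [ 8.8 -0.2  9.5] [-0.001 -0.144  0.   ]
   [12.6 -0.2 13.3] [-0.001 -0.214  0.   ]
   [16.2 -0.2 17.5] [-0.001 -0.284  0.   ]
```

>>> send_rows(
  moves=[
    [[-2, 0, 2], [0, 0, 0], 20],
    [[-2, 0, 3], [0, -0.03, 0], 20],
    [[-1, 0, 5], [0, -0.06, 0], 20],
    [[1, 0, 6], [0, -0.09, 0], 20],
    [[3, 0, 8], [0, -0.12, 0], 20],
    [[5, 0, 10], [0, -0.15, 0], 20],
    [[5, 0, 10], [0, -0.15, 0], 20],
  ],
)

```text
clock: 31.55
eef_pos: [0.6603, 0.1042, 0.1023]
tool_rot: [0.005, 0.998, -0.0, -0.07]
ft_force: [-8.6, -0.1, 0.6]
grip_width: 0.0311
```

```bash
python3 - <<'E'
from plan import *
cc("blue",.0055)
seat("blue",.0055)
E
```

```text
t 31.55 tcp [0.6603 0.1042 0.1023] grasp [0.6528 0.1042 0.0489] x [-0.99   0.009  0.14 ] z [-0.14  0.   -0.99] F [-8.6 -0.1  0.6] w 0.0311 j [0.15 0.8  0.38 1.29 0.02 0.16]
cell in cradle x -4.0 y -0.3 z 43.4 th 8.0
   [ 19.9  -0.4 -62.7] [-0.001  0.139  0.001]
   [ 14.3  -0.3 -23.1] [-0.001  0.139  0.001]
   [12.  -0.3 -6.7] [-0.001  0.139  0.001]
   [-7.8 -0.3 -9.5] [-0.001  0.139  0.001]
   [-8.2 -0.3 -6.9] [-0.001  0.139  0.001]
   [-3.9 -0.3 -4.5] [-0.001  0.069  0.001]
   [ 0.3 -0.3 -1.7] [-0.001 -0.001  0.001]
   [ 4.5 -0.3  1.5] [-0.001 -0.071  0.001]
   [ 8.7 -0.3  5.1] [-0.001 -0.14   0.001]
```

>>> send_rows(
  moves=[
    [[-4, 0, -0.5], [0, -0.02, 0], 20],
    [[-2, 0, 0], [0, -0.05, 0], 20],
    [[0, 0, 1.5], [0, -0.08, 0], 20],
    [[2, 0, 3], [0, -0.11, 0], 20],
    [[4, 0, 5], [0, -0.14, 0], 20],
    [[4, 0, 6], [0, -0.14, 0], 20],
    [[4, 0, 6], [0, -0.14, 0], 20],
  ],
)

```text
clock: 32.13
eef_pos: [0.6522, 0.1043, 0.0976]
tool_rot: [0.004, 1.0, -0.001, -0.004]
ft_force: [-11.8, -0.0, 6.7]
grip_width: 0.0311
```

```bash
python3 - <<'E'
from plan import *
cc("blue",.0055)
E
```

```text
t 32.13 tcp [0.6522 0.1043 0.0976] grasp [0.6517 0.1042 0.0436] x [-1.     0.008  0.008] z [-0.008 -0.001 -1.   ] F [-11.8  -0.    6.7] w 0.0311 j [0.16 0.7  0.19 1.06 0.   0.17]
cell in cradle x -3.7 y -0.3 z 38.1 th 0.4
```

>>> send_rows(
  moves=[
    [[0, 0, 0], [0, 0, 0], 50],
    [[0, 0, 0], [0, 0, 0], 85],
    [[0, 0, 0], [0, 0, 0], 85],
    [[0, 0, 0], [0, 0, 0], 85],
    [[0, 0, -25], [0, 0, 0], 85],
    [[0, 0, -60], [0, 0, 0], 85],
    [[10, 15, -95], [0, 0, 0], 85],
    [[25, 40, -125], [0, 0, 0], 85],
    [[40, 65, -155], [0, 0, 0], 85],
    [[55, 95, -180], [0, 0, 0], 85],
    [[65, 115, -205], [0, 0, 0], 85],
    [[70, 125, -212], [0, 0, 0], 85],
  ],
)

```text
clock: 33.13
eef_pos: [0.5852, 0.2334, 0.3158]
tool_rot: [0.003, 1.0, 0.002, 0.0]
ft_force: [0.2, 0.5, 0.6]
grip_width: 0.0848
```

>>> send_rows(
  moves=[
    [[0, 0, 0], [0, 0, 0], 85],
    [[0, 0, 0], [0, 0, 0], 85],
  ],
)

```text
clock: 33.3
eef_pos: [0.5858, 0.234, 0.3166]
tool_rot: [0.002, 1.0, 0.002, 0.002]
ft_force: [-0.5, -0.2, -0.2]
grip_width: 0.0846
```

```bash
python3 - <<'E'
from cell import *
st()
im,c=grab("wrist","w10.png")
G,pg=cell(im,c,"green",(250,30,520,250),93)
p=lambda z:([G[0],G[1],z],pose(pg,0,True))
chain([p(.10)],[p(.026)])
E
```

```text
t 33.3 tcp [0.5858 0.234  0.3166] grasp [0.586  0.2342 0.2626] x [-1.     0.004 -0.004] z [ 0.004  0.004 -1.   ] F [-0.5 -0.2 -0.2] w 0.0846 j [0.38 0.5  0.42 1.48 0.   0.38]
green mid [0.5167 0.2861] from neg end [0.5168 0.2842] psi 93.1 len,w [0.0745 0.0319] span [-0.067  0.063]
   [ 69.4  50.4 161.2] [ 1.000e-03  3.000e-03 -1.631e+00]
--
   [ 0.  0. 74.] [0. 0. 0.]
--
```

View pics/w10.png

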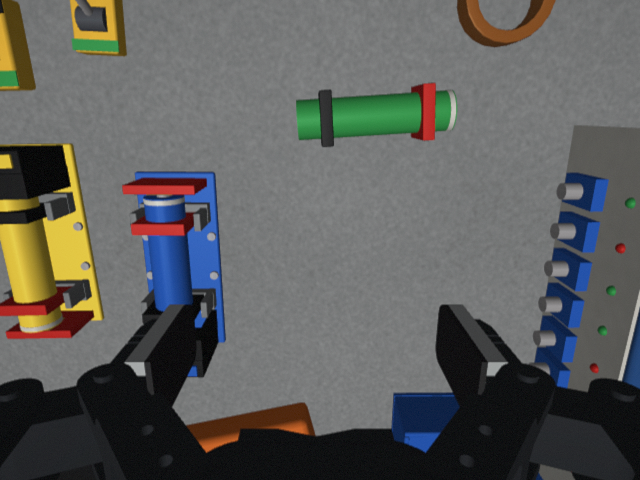

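Blue looks seated in its cradle (168,250), behind the wall (165,187). The green cell at (375,115) hasn't moved.

>>> send_rows(
  moves=[
    [[10, 8, 20], [0, 0, -0.12], 85],
    [[20, 16, 40], [0, 0, -0.24], 85],
    [[30, 24, 60], [0, 0, -0.36], 85],
    [[40, 32, 80], [0, 0, -0.48], 85],
    [[50, 40, 100], [0, 0, -0.6], 85],
    [[60, 46, 120], [0, 0, -0.72], 85],
    [[68, 50, 140], [0, 0, -0.84], 85],
    [[69, 51, 150], [0, 0, -0.96], 85],
    [[69, 51, 155], [0, 0, -1.08], 85],
    [[69, 51, 158], [0, 0, -1.2], 85],
    [[69, 51, 160], [0, 0, -1.32], 85],
    [[69, 51, 160], [0, 0, -1.44], 85],
  ],
)

```text
clock: 34.35
eef_pos: [0.5167, 0.2822, 0.1519]
tool_rot: [-0.658, 0.753, 0.001, -0.001]
ft_force: [0.4, 0.3, -0.8]
grip_width: 0.085
```

>>> send_rows(
  moves=[
    [[0, 0, 0], [0, 0, -0.1], 85],
    [[0, 0, 0], [0, 0, -0.19], 85],
    [[0, 0, 0], [0, 0, -0.19], 85],
    [[0, 0, 0], [0, 0, -0.19], 85],
  ],
)

```text
clock: 34.68
eef_pos: [0.5166, 0.2804, 0.15]
tool_rot: [0.725, -0.688, -0.001, 0.003]
ft_force: [0.1, 1.2, -0.6]
grip_width: 0.085
```

```bash
python3 - <<'E'
from plan import *
st()
chain([([.5167,.2852,.026],pose(np.radians(93.1),0,True))])
E
```

```text
t 34.68 tcp [0.5166 0.2804 0.15  ] grasp [0.5163 0.2803 0.096 ] x [ 0.052 -0.999  0.002] z [-0.006 -0.002 -1.   ] F [ 0.1  1.2 -0.6] w 0.085 j [ 0.5   0.52  0.    1.06  0.   -1.13]
   [-4.9 -0.8 70. ] [ 0.006 -0.002 -0.002]
--
```

>>> send_rows(
  moves=[
    [[-3, -1, 20], [0.006, 0, 0], 85],
    [[-5, -1, 45], [0.006, 0, 0], 85],
    [[-5, -1, 62], [0.006, 0, 0], 85],
    [[-5, -1, 68], [0.006, 0, 0], 85],
    [[-5, -1, 69], [0.006, 0, 0], 85],
    [[-5, -1, 69], [0.006, 0, 0], 60],
    [[-5, -1, 69], [0.006, 0, 0], 20],
    [[-5, -1, 69], [0.006, 0, 0], 20],
    [[-5, -1, 69], [0.006, 0, 0], 20],
    [[-5, -1, 69], [0.006, 0, 0], 20],
    [[-5, -1, 69], [0.006, 0, 0], 20],
  ],
)

```text
clock: 35.6
eef_pos: [0.5175, 0.2857, 0.0825]
tool_rot: [0.725, -0.688, 0.001, -0.0]
ft_force: [-1.2, -0.0, 5.5]
grip_width: 0.0314
```

>>> send_rows(
  moves=[
    [[0, 0, 0], [0, 0, 0], 20],
    [[0, 0, -20], [0, 0, 0], 20],
    [[0, 0, -50], [0, 0, 0], 20],
    [[0, 0, -85], [0, 0, 0], 20],
    [[0, 0, -120], [0, 0, 0], 20],
    [[0, 0, -132], [0, 0, 0], 20],
    [[0, 0, -132], [0, 0, 0], 20],
  ],
)

```text
clock: 36.18
eef_pos: [0.5191, 0.2868, 0.2187]
tool_rot: [0.725, -0.688, 0.002, -0.004]
ft_force: [0.6, 0.3, -3.1]
grip_width: 0.0311
```

```bash
python3 - <<'E'
from plan import *
st()
chain([([.56,.07,.16],pose(np.radians(45),0,True))],[cp("green",.018,.15,0)])
E
```

```text
t 36.18 tcp [0.5191 0.2868 0.2187] grasp [0.5196 0.287  0.1647] x [ 0.052 -0.999 -0.003] z [ 0.009  0.003 -1.   ] F [ 0.6  0.3 -3.1] w 0.0311 j [ 0.51  0.46  0.1   1.2  -0.   -1.12]
   [218.7 -29.5   4.4] [-0.008  0.006  0.838]
--
   [  89.1 -212.4   10. ] [0.    0.    0.686]
--
```

>>> send_rows(
  moves=[
    [[28, -3, 0], [0, 0, 0.1], 20],
    [[58, -7, 0], [0, 0, 0.2], 20],
    [[90, -11, 1], [0, 0, 0.3], 20],
    [[122, -15, 2], [0, 0, 0.41], 20],
    [[154, -20, 3], [0, 0, 0.52], 20],
    [[186, -25, 4], [0, 0, 0.63], 20],
    [[210, -29, 4], [-0.004, 0.003, 0.74], 20],
    [[219, -30, 4], [-0.008, 0.006, 0.838], 20],
    [[219, -30, 4], [-0.008, 0.006, 0.838], 20],
  ],
)

```text
clock: 36.93
eef_pos: [0.5597, 0.0669, 0.2117]
tool_rot: [-0.38, 0.925, 0.0, -0.002]
ft_force: [-0.6, 1.3, -3.5]
grip_width: 0.0311
```

```bash
python3 - <<'E'
from plan import *
st()
chain([cp("green",.018,.15,0)])
E
```

```text
t 36.93 tcp [0.5597 0.0669 0.2117] grasp [0.5594 0.0669 0.1577] x [-0.711 -0.703  0.004] z [-0.005 -0.001 -1.   ] F [-0.6  1.3 -3.5] w 0.0311 j [ 0.12  0.42  0.02  1.17 -0.   -0.66]
   [  85.4 -211.     7.5] [ 0.001 -0.005  0.68 ]
--
```

>>> send_rows(
  moves=[
    [[10, -25, 0], [0, 0, 0.08], 20],
    [[22, -54, 1], [0, 0, 0.17], 20],
    [[34, -84, 2], [0, 0, 0.26], 20],
    [[46, -114, 3], [0, 0, 0.36], 20],
    [[58, -144, 4], [0, 0, 0.46], 20],
    [[70, -174, 5], [0, 0, 0.56], 20],
    [[80, -198, 7], [0, -0.005, 0.63], 20],
    [[85, -211, 7], [0, -0.005, 0.68], 20],
    [[85, -211, 7], [0, -0.005, 0.68], 20],
    [[85, -211, 7], [0, -0.005, 0.68], 20],
  ],
)

```text
clock: 37.77
eef_pos: [0.6469, -0.1424, 0.2022]
tool_rot: [-0.051, 0.999, 0.001, -0.002]
ft_force: [0.6, 0.3, -2.9]
grip_width: 0.0309
```

```bash
python3 - <<'E'
from plan import *
st()
seat("green",.0065)
E
```

```text
t 37.77 tcp [ 0.6469 -0.1424  0.2022] grasp [ 0.6467 -0.1423  0.1482] x [-0.995 -0.101  0.004] z [-0.004  0.003 -1.   ] F [ 0.6  0.3 -2.9] w 0.0309 j [-0.22  0.62  0.32  1.28  0.   -0.32]
   [19.3 -0.9 34.1] [ 0.003 -0.283  0.002]
   [19.2 -1.  74.1] [ 0.003 -0.283  0.002]
   [19.1 -1.1 90.6] [ 0.003 -0.283  0.002]
   [39.1 -1.  90.6] [ 0.003 -0.283  0.002]
   [39.1 -1.  93.3] [ 0.003 -0.283  0.002]
   [34.5 -1.  95. ] [ 0.003 -0.213  0.002]
   [29.8 -1.1 97.2] [ 0.003 -0.143  0.002]
   [25.1 -1.1 99.7] [ 0.003 -0.073  0.002]
   [ 20.4  -1.1 102.7] [ 0.003 -0.004  0.003]
```

>>> send_rows(
  moves=[
    [[3, 0, 3], [0, -0.08, 0], 20],
    [[8, -0.5, 8], [0, -0.16, 0], 20],
    [[14, -1, 15], [0, -0.22, 0.002], 20],
    [[19, -1, 25], [0.003, -0.283, 0.002], 20],
    [[19, -1, 40], [0.003, -0.283, 0.002], 20],
    [[19, -1, 55], [0.003, -0.283, 0.002], 20],
    [[19, -1, 67], [0.003, -0.283, 0.002], 20],
    [[19, -1, 71], [0.003, -0.283, 0.002], 20],
    [[19, -1, 71], [0.003, -0.283, 0.002], 20],
    [[19, -1, 71], [0.003, -0.283, 0.002], 20],
  ],
)

```text
clock: 38.6
eef_pos: [0.6277, -0.1438, 0.1312]
tool_rot: [-0.05, 0.989, 0.007, 0.139]
ft_force: [0.6, -0.1, -3.0]
grip_width: 0.031
```

```bash
python3 - <<'E'
from plan import *
cc("green",.0065)
seat("green",.0065)
im,c=grab("wrist")
cv2.imwrite("pics/g1.png",im)
E
```

```text
t 38.6 tcp [ 0.6277 -0.1438  0.1312] grasp [ 0.6425 -0.1423  0.0792] x [-0.956 -0.097 -0.275] z [ 0.274  0.029 -0.961] F [ 0.6 -0.1 -3. ] w 0.031 j [-0.26  0.5  -0.13  0.68  0.1  -0.35]
cell in cradle x 15.2 y 1.4 z 73.0 th -16.0
   [-10.   -1.3 -35.6] [ 0.001 -0.     0.002]
   [ 1.  -1.3  2.8] [ 0.001 -0.     0.002]
   [ 5.6 -1.3 18.7] [ 0.001 -0.     0.002]
   [24.8 -1.3 13.2] [ 0.001 -0.     0.002]
   [25.5 -1.3 15.8] [ 0.001 -0.     0.002]
   [21.6 -1.3 18.7] [0.001 0.069 0.002]
   [17.7 -1.3 22. ] [0.001 0.139 0.002]
   [13.9 -1.3 25.8] [0.001 0.209 0.003]
   [10.2 -1.3 30. ] [0.001 0.279 0.003]
```

View pics/g1.png

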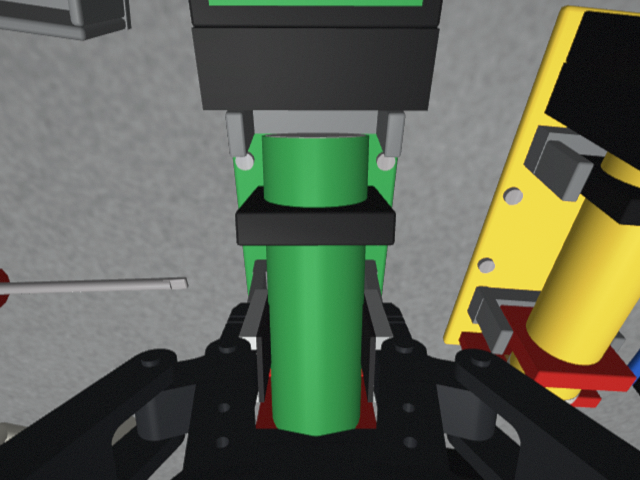

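The green cell looks centred, with the spacer at column 315.5 against the hood and cheeks at 316. I'll keep this lateral position, lower it and push back.

>>> send_rows(
  moves=[
    [[2, 0, 7], [0, 0, 0], 20],
    [[4, 0, 14], [0, 0, 0], 20],
    [[5, 0, 18], [0, 0, 0], 20],
    [[6, 0, 19], [0, 0, 0], 20],
    [[10, 0, 18], [0, 0, 0], 20],
    [[14, 0, 17], [0, 0, 0], 20],
    [[18, 0, 16], [0, 0, 0], 20],
    [[22, 0, 15], [0, 0, 0], 20],
    [[26, 0, 14], [0, 0, 0], 20],
    [[29, 0, 13], [0, 0, 0], 20],
    [[29, 0, 13], [0, 0, 0], 20],
  ],
)

```text
clock: 39.57
eef_pos: [0.6068, -0.1466, 0.1136]
tool_rot: [-0.051, 0.988, 0.007, 0.144]
ft_force: [8.4, 2.3, -5.3]
grip_width: 0.0315
```

```bash
python3 - <<'E'
from plan import *
cc("green",.0065)
seat("green",.0065)
E
```

```text
t 39.57 tcp [ 0.6068 -0.1466  0.1136] grasp [ 0.6221 -0.1451  0.0618] x [-0.954 -0.098 -0.285] z [ 0.283  0.029 -0.959] F [ 8.4  2.3 -5.3] w 0.0315 j [-0.28  0.48 -0.21  0.61  0.1  -0.36]
cell in cradle x -5.3 y 0.6 z 55.6 th -16.5
   [-35.5  -0.7 -46.4] [0.001 0.009 0.003]
   [-24.1  -0.7  -8. ] [0.001 0.009 0.003]
   [-19.4  -0.7   7.8] [0.001 0.009 0.003]
   [-0.2 -0.6  2.1] [0.001 0.009 0.003]
   [ 0.5 -0.6  4.7] [0.001 0.009 0.003]
   [-3.4 -0.6  7.6] [0.    0.079 0.003]
   [-7.3 -0.6 11. ] [0.    0.149 0.003]
   [-11.   -0.6  14.9] [0.    0.219 0.003]
   [-14.7  -0.7  19.1] [0.    0.288 0.003]
```

>>> send_rows(
  moves=[
    [[3, 0, 2], [0, 0.009, 0], 20],
    [[5, 0, 4], [0, 0.009, 0], 20],
    [[5, 0, 5], [0, 0.03, 0], 20],
    [[4, 0, 6], [0, 0.06, 0], 20],
    [[2, 0, 8], [0, 0.09, 0], 20],
    [[0, 0, 10], [0, 0.12, 0], 20],
    [[-2, 0, 11], [0, 0.149, 0], 20],
    [[-2, 0, 11], [0, 0.149, 0], 20],
  ],
)

```text
clock: 40.23
eef_pos: [0.6167, -0.1457, 0.1059]
tool_rot: [-0.052, 0.996, 0.003, 0.074]
ft_force: [8.2, 2.3, -5.5]
grip_width: 0.0313
```

```bash
python3 - <<'E'
from plan import *
cc("green",.0065)
seat("green",.0065)
E
```

```text
t 40.23 tcp [ 0.6167 -0.1457  0.1059] grasp [ 0.6247 -0.1449  0.0525] x [-0.984 -0.103 -0.148] z [ 0.148  0.014 -0.989] F [ 8.2  2.3 -5.5] w 0.0313 j [-0.25  0.57 -0.06  0.81  0.05 -0.35]
cell in cradle x -3.6 y 0.5 z 46.1 th -8.5
   [-20.   -0.7 -59.9] [-0.    -0.13   0.005]
   [-14.1  -0.6 -20.4] [-0.    -0.13   0.005]
   [-11.6  -0.6  -4. ] [-0.    -0.13   0.005]
   [ 8.1 -0.5 -7. ] [-0.    -0.13   0.005]
   [ 8.5 -0.5 -4.4] [-0.    -0.13   0.005]
   [ 4.3 -0.5 -2. ] [-0.    -0.06   0.005]
   [-0.  -0.5  0.9] [-0.     0.009  0.005]
   [-4.3 -0.6  4.1] [-0.001  0.079  0.005]
   [-8.5 -0.6  7.8] [-0.001  0.149  0.005]
```

>>> send_rows(
  moves=[
    [[5, 0, 1], [0, 0.02, 0], 20],
    [[4, 0, 2], [0, 0.05, 0], 20],
    [[1.5, 0, 4], [0, 0.08, 0.003], 20],
    [[-0.5, 0, 6], [0, 0.115, 0.005], 20],
    [[-3, 0, 8], [0, 0.149, 0.005], 20],
    [[-3, 0, 9], [0, 0.149, 0.005], 20],
    [[-3, 0, 9], [0, 0.149, 0.005], 20],
  ],
)

```text
clock: 40.82
eef_pos: [0.6252, -0.1453, 0.0991]
tool_rot: [-0.05, 0.999, -0.001, 0.005]
ft_force: [8.0, 1.1, -3.3]
grip_width: 0.0309
```

```bash
python3 - <<'E'
from plan import *
cc("green",.0065)
E
```

```text
t 40.82 tcp [ 0.6252 -0.1453  0.0991] grasp [ 0.6258 -0.1454  0.0451] x [-0.995 -0.1   -0.01 ] z [ 0.01  -0.001 -1.   ] F [ 8.   1.1 -3.3] w 0.0309 j [-0.23  0.66  0.1   1.01  0.   -0.33]
cell in cradle x -3.5 y -0.0 z 38.6 th -0.6
```

>>> send_rows(
  moves=[
    [[0, 0, 1], [0, 0, 0], 20],
    [[0, 0, 2], [0, 0, 0], 20],
    [[0, 0, 2], [0, 0, 0], 50],
    [[0, 0, 2], [0, 0, 0], 85],
    [[0, 0, 2], [0, 0, 0], 85],
    [[0, 0, 1], [0, 0, 0], 85],
    [[0, 0, -25], [0, 0, 0], 85],
    [[0, 0, -60], [0, 0, 0], 85],
    [[-12, 30, -95], [0, 0, 0.05], 85],
    [[-24, 60, -130], [0, 0, 0.1], 85],
    [[-36, 90, -165], [0, 0, 0.1], 85],
    [[-47, 118, -195], [0, 0, 0.1], 85],
  ],
)

```text
clock: 41.82
eef_pos: [0.6545, -0.0352, 0.283]
tool_rot: [0.001, 1.0, -0.001, 0.005]
ft_force: [0.8, -0.8, -0.5]
grip_width: 0.0849
```

>>> send_rows(
  moves=[
    [[0, 0, 0], [0, 0, 0], 85],
    [[0, 0, 0], [0, 0, 0], 85],
  ],
)

```text
clock: 41.98
eef_pos: [0.6556, -0.0336, 0.2862]
tool_rot: [-0.001, 1.0, -0.001, 0.008]
ft_force: [-0.7, -0.2, -0.7]
grip_width: 0.0849
```

```bash
python3 - <<'E'
from plan import *
st()
im,c=grab("wrist"); t,_=grab("top")
cv2.imwrite("pics/f1.png",cv2.hconcat([im[0:330,40:540],cv2.resize(t[220:330,400:500],(300,330))]))
P=pose(np.pi);X=.395
# isolator: finger starts on -x side of ball (0.422), pushes to +x
for p in ([X-.01,-.037,.17],[X-.01,-.037,.080],[.478,-.04,.080]): print(*delta(p,P,tip=.073)[:2])
E
```

```text
t 41.98 tcp [ 0.6556 -0.0336  0.2862] grasp [ 0.6565 -0.0337  0.2322] x [-1.    -0.001 -0.016] z [ 0.016 -0.002 -1.   ] F [-0.7 -0.2 -0.7] w 0.0849 j [-0.05  0.56  0.44  1.43 -0.   -0.05]
[269.2  -1.8  36.9] [-0.002  0.008 -0.002]
[269.9  -1.7 126.9] [-0.002  0.008 -0.002]
[176.9  -4.5 127.7] [-0.002  0.008 -0.002]
```

View pics/f1.png

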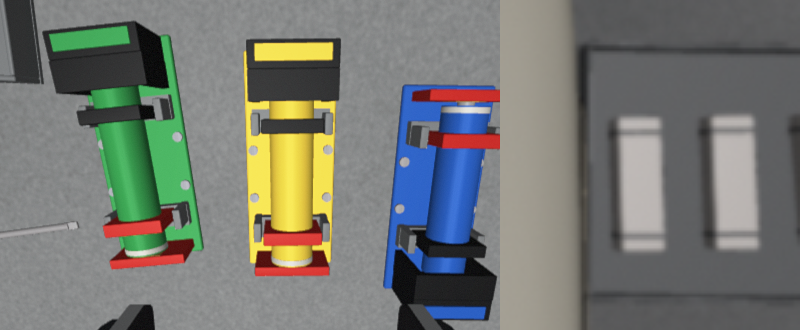

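All three cells look seated. Two blanks show clearly in the tray crop, with the third at its right edge. Now the isolator goes back on.

>>> send_rows(
  moves=[
    [[25, 0, 0], [0, 0, 0], 40],
    [[60, 0, 0], [0, 0.008, 0], 0],
    [[100, 0, 5], [0, 0.008, 0], 0],
    [[140, -2, 10], [0, 0.008, 0], 0],
    [[180, -2, 15], [0, 0.008, 0], 0],
    [[220, -3, 20], [0, 0.008, 0], 0],
    [[255, -3, 25], [0, 0.008, 0], 0],
    [[270, -3, 37], [0, 0.008, 0], 0],
    [[270, -3, 60], [0, 0.008, 0], 0],
    [[270, -3, 95], [0, 0.008, 0], 0],
    [[270, -3, 120], [0, 0.008, 0], 0],
    [[270, -3, 127], [0, 0.008, 0], 0],
  ],
)

```text
clock: 43.08
eef_pos: [0.3802, -0.039, 0.1484]
tool_rot: [0.002, 1.0, -0.001, -0.005]
ft_force: [-0.9, 0.8, 0.4]
grip_width: 0.0002
```

```bash
python3 - <<'E'
from plan import *
st()
print(*delta([.476,-.039,.080],pose(np.pi),tip=.073)[:2])
E
```

```text
t 43.08 tcp [ 0.3802 -0.039   0.1484] grasp [ 0.3796 -0.039   0.0944] x [-1.     0.004  0.01 ] z [-0.01  -0.001 -1.   ] F [-0.9  0.8  0.4] w 0.0002 j [-0.1   0.17 -0.54  0.88 -0.   -0.1 ]
[-95.8   0.3  -5.6] [-0.001 -0.01  -0.004]
```

>>> send_rows(
  moves=[
    [[-10, 0, -5], [0, -0.01, 0], 0],
    [[-25, 0, -5], [0, -0.01, 0], 0],
    [[-42, 0, -5], [0, -0.01, 0], 0],
    [[-60, 0, -5], [0, -0.01, 0], 0],
    [[-78, 0, -5], [0, -0.01, 0], 0],
    [[-90, 0, -5], [0, -0.01, 0], 0],
    [[-97, 0, -5], [0, -0.01, 0], 0],
    [[-98, 0, -5], [0, -0.01, 0], 0],
    [[-98, 0, -5], [0, -0.01, 0], 0],
  ],
)

```text
clock: 43.83
eef_pos: [0.4745, -0.0397, 0.1521]
tool_rot: [0.003, 1.0, -0.0, -0.005]
ft_force: [-10.4, -0.2, 5.6]
grip_width: -0.0001
```

```bash
python3 - <<'E'
from plan import *
st()
E
```

```text
t 43.83 tcp [ 0.4745 -0.0397  0.1521] grasp [ 0.4739 -0.0397  0.0981] x [-1.     0.005  0.01 ] z [-0.01  -0.001 -1.   ] F [-10.4  -0.2   5.6] w -0.0001 j [-0.08  0.33 -0.3   0.95 -0.   -0.08]
```

>>> send_rows(
  moves=[
    [[20, 0, 0], [0, 0, 0], 0],
    [[30, 0, -20], [0, 0, 0], 0],
    [[35, 0, -60], [0, 0, 0], 0],
    [[40, 15, -100], [0, 0, 0], 0],
    [[40, 50, -135], [0, 0, 0], 0],
    [[40, 90, -150], [0, 0, 0], 0],
    [[40, 130, -155], [0, 0, 0], 0],
    [[40, 170, -155], [0, 0, 0], 0],
    [[40, 210, -155], [0, 0, 0], 0],
    [[40, 250, -155], [0, 0, 0], 0],
    [[40, 290, -155], [0, 0, 0], 0],
    [[40, 330, -155], [0, 0, 0], 0],
  ],
)

```text
clock: 44.83
eef_pos: [0.4378, 0.2926, 0.3087]
tool_rot: [0.003, 1.0, 0.0, -0.004]
ft_force: [1.1, -1.1, 0.0]
grip_width: -0.0003
```

```bash
python3 - <<'E'
from plan import *
st()
t,c=grab("top","t9.png"); s,cs=grab("scene")
cv2.imwrite("pics/f2.png",cv2.hconcat([cv2.resize(t[150:330,280:540],(440,305)),cv2.resize(s[160:345,110:400],(478-118,230)) if 0 else cv2.resize(s[150:345,130:390],(360,305))]))
for a,r,q in blobs(t,"red",(335,240,375,310),15): print("ball",r[0],ray(c,[r[0]],.092))
E
```

```text
t 44.83 tcp [0.4378 0.2926 0.3087] grasp [0.4373 0.2926 0.2547] x [-1.     0.006  0.008] z [-0.008  0.    -1.   ] F [ 1.1 -1.1  0. ] w -0.0003 j [0.59 0.3  0.09 1.37 0.   0.59]
ball (350.5, 262.5) [[ 0.49693832 -0.03645416  0.092     ]]
```

The picture limit is reached, so I'll do the last checks numerically from the top image.

```bash
python3 - <<'E'
from plan import *
t=cv2.imread("pics/t9.png");t0=cv2.imread("pics/top0.png");c=get_calibration("top")
for a,r,q in blobs(t,"white",(425,230,535,325),100): p,y,l,w=axis(c,r,.038);print("blank",np.round(p,3),round(np.degrees(y)),np.round([l,w],3))
for n,b in dict(jar=(380,275,420,310),driver=(415,165,505,195)).items():
    print(n,"mean abs diff",cv2.absdiff(t[b[1]:b[3],b[0]:b[2]],t0[b[1]:b[3],b[0]:b[2]]).mean().round(2))
for n,b in dict(green=(370,170,420,252),yellow=(320,170,365,250),blue=(270,155,310,240)).items():
    for col in (n,"red"):
        for a,r,q in blobs(t,col,b,30)[:3]: p,y,l,w=axis(c,r,.04);print(n,col,np.round(p[:2],3),np.round([l,w],3))
E
```

```text
blank [ 0.453 -0.262  0.038] 180 [0.075 0.029]
blank [ 0.454 -0.408  0.038] -178 [0.074 0.029]
blank [ 0.453 -0.334  0.038] -180 [0.073 0.029]
jar mean abs diff 1.43
driver mean abs diff 1.15
green green [ 0.615 -0.141] [0.167 0.069]
green green [ 0.543 -0.159] [0.05 0.01]
green green [ 0.579 -0.151] [0.03  0.012]
green red [ 0.7   -0.139] [0.057 0.008]
green red [ 0.672 -0.143] [0.043 0.01 ]
yellow yellow [ 0.622 -0.021] [0.168 0.068]
yellow yellow [ 0.551 -0.025] [0.051 0.012]
yellow yellow [ 0.586 -0.024] [0.028 0.012]
yellow red [ 0.708 -0.022] [0.057 0.008]
yellow red [ 0.68  -0.023] [0.042 0.01 ]
blue blue [0.648 0.1  ] [0.169 0.071]
blue blue [0.741 0.103] [0.052 0.012]
blue red [0.574 0.103] [0.056 0.007]
blue red [0.606 0.104] [0.04  0.009]
```

```bash
python3 -c "
from workcell import order,readout
print(order.job_done(), readout.get_obs()['clock'])"
```

```text
the job is handed in; nothing more can be done
the job is handed in; nothing more can be done
```

The job is done and handed in at about 45 s of the 210 s allowed. I switched the larger isolator off first and lifted all three white blanks into the grey tray. I then loaded the yellow, blue and green cells into their own cradles and switched the isolator back on.

**Last checks:**
- **Isolator:** the ball is at x ≈ 0.497, the on side. It came up against the stop at about 10 N.
- **Blanks:** all three lie in the tray, at y ≈ -0.26, -0.33 and -0.41.
- **Cells:** I viewed all three from above and each looks seated under its hood and behind its red wall. The distance from red spacer to wall measured 28–32 mm against the 31 mm expected, which fits within measurement error. I did not check levelness by a separate picture after release.
- **Left alone:** the image patches of the jar and screwdriver are unchanged from the start. I did not check the tape roll by number, and no move went near it.

**What went wrong or disagreed:**
- **Hard touch:** setting the first blank in the tray peaked at about 70 N on the wrist, under the 120 N limit. I placed the other two more gently.
- **Blue cell moved:** it had been knocked a few centimetres, so I measured it again and loaded it before green.
- **Final picture:** I could not view the last one because the picture limit was reached, so the closing checks rest on image measurements.

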